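# Tap the stuck clamp bar of a lab shaker back to its stops

### The job

The sliding clamp bar on the shaker's platform has stuck part-way along its rails. Take the mallet and walk the bar back with light taps on its near face, first at one end and then at the other in turn so that it does not jam crooked, until both ends rest against the far end stops; touch the bar with the mallet only and leave the two beakers and the bottle where they stand. Then stand the mallet upright in the middle of its mat again and let go.

Things in the scene. Friction and masses are not known exactly. Their poses are not given: they have to be found in the camera images.
- shaker: orbital shaker, fixed: white housing, square aluminium platform 280 x 280 mm, its top 70 mm above the bench. Origin under its centre on the bench, z up, x along the two steel rails towards the far end stops, y to the left. Rails at y = +-121 mm, 16.5 mm tall, each with a lip reaching in to |y| = 104 mm. A fixed cross bar at x = -118 mm (16 mm deep) stands 36 mm above the platform
- deck (a point): centre of the platform's top face, 70 mm above the bench; axes as the shaker's. The end stops are two dark steel blocks at |y| = 94 to 122 mm, 26 mm tall, near faces at x = +112 mm from here
- bar: sliding clamp bar (0.6 to 1 kg), loose: aluminium with black rubber sleeve, 24 mm deep (x), 201 mm long (y), 18 to 45 mm above the platform; under each end a flat shoe, 54 mm (x) by 10 mm thick, runs below the rail's lip. Origin on the platform's top under the bar's middle; x, y as the shaker's when square. Home, shoes at the stops: origin at x = +85 mm in the shaker's frame
- bar_left (a point): strike point on the bar's near (-x) face by its left end: 12 mm nearer than the bar's axis, y = +92 mm, 31.5 mm above the platform; at x = +73 mm from the deck point when home. Sliding takes 3 to 7 N. Pushed at one end the bar swings about the other; at about 0.08 rad of skew (one strike point 15 mm ahead) it jams and must be tapped at the end that lags
- bar_right (a point): the same near its right end, y = -92 mm
- mallet_grip (a point): middle of the mallet's handle, 82 mm above the underside of the head. The mallet (0.32 kg) stands on its head, handle up: black rubber head 80 x 42 x 45 mm (x, y, z; the end faces across x strike), centred on it a square wooden handle 24 x 24 mm (sides along x, y) up to 110 mm above the underside. x along the head, z up the handle
- mat: white plastic mat 110 x 90 x 6 mm fixed on the bench, on which the mallet stands and must stand again. Origin under its centre
- beaker_a: small glass beaker, 45 mm across, 56 mm tall, loose on the platform just nearer than the bar, left of the middle; origin at the centre of its underside
- beaker_b: the same, right of the middle
- bottle: amber bottle 66 mm across, 140 mm tall, loose on the bench; origin at the centre of its underside
- rack: white test-tube rack 55 x 100 mm, 73 mm tall with its tubes, fixed on the bench; origin under its centre
Not all that is in view belongs to the job. Of the things that look like the part that bears mallet_grip, the smallest one is meant.

How it is judged (in metres and radians):
On the way:
1. the bar has come loose: its middle is at least 12 mm from where it stuck (distance of bar from where it was at the start of the episode above 0.012 m), for 0.1 s.
At the end, for the whole second after the job is handed in: both strike points of the bar are within 4 mm of their home place against the end stops; the mallet stands upright (within 0.1 rad) on its mat, its handle within 30 mm of the mat's middle; the bar is at rest (x of each of bar_left, bar_right in the frame of deck above 0.069 m and horizontal distance between mallet_grip and mat below 0.03 m and angle between mallet_grip's own z axis and vertical below 0.1 rad and height (world z) of mallet_grip between 0.083 and 0.093 m and linear speed of bar below 0.01 m/s); the robot touches nothing.
It fails at once if the gripper or arm touches the bar (contact force between any of the arm, the fingers and bar above 0.5 N).
It fails at once if the mallet hits the bar hard (over 60 N) (contact force between mallet and bar above 60 N).
It fails at once if the bar is forced crooked: skewed over 0.12 rad to the rails (angle between the x axis of bar and the x axis of shaker, either way round above 0.12 rad).
It fails at once if a beaker is pushed more than 12 mm away or tipped ((distance of beaker_a from where it was at the start of the episode above 0.012 m or angle between beaker_a's own z axis and vertical above 0.3 rad) or (distance of beaker_b from where it was at the start of the episode above 0.012 m or angle between beaker_b's own z axis and vertical above 0.3 rad)).
It fails at once if the bottle is pushed more than 15 mm away or tipped (distance of bottle from where it was at the start of the episode above 0.015 m or angle between bottle's own z axis and vertical above 0.3 rad).
It also fails if it takes over 72 s, if anything falls off the work surface, if the arm or the gripper's body presses on something with over 40 N, if the wrist force passes 120 N, or if a joint passes its speed limit or range.

### The arm

A 6-joint arm with a two-finger parallel gripper is mounted at the origin on the work surface. World frame = base frame: x ahead of the robot, y to its left, z up, the work surface at z = 0. Lengths are in mm, angles in degrees, forces in N, time in s.
With the tool pointing down it reaches from about 350 to 850 mm from the base axis. Payload 8.1 kg.
Tool frame: the origin (TCP) lies midway between the tips of the shut fingers; the grasp point (between the pads) lies grip_depth behind it (grip_depth is the distance from the TCP to the grasp point, in mm); z points along the fingers, y is the line along which they close (so a half turn about z gives the same grasp; the last joint's range is limited). The gripper opens to 85 mm and grips with 20 to 120 N. Pads are 22 mm wide; open, the fingers measure 114 mm over their backs; the gripper's body (76 mm by 85 mm) begins 54 mm behind the grasp point. The pads swing forward as they close: fully open they stand 13 mm farther back than shut.
Start: joints at [58.419, 7.471, 85.268, -0, 87.261, -4.893], TCP at [269.463, 536.092, 193.292] pointing down, gripper open.
Joint ranges: [-169.43, 169.43], [-51.17, 129.36], [1.28, 143.12], [-76.62, 256.62], [0, 156.53], [-152.29, 152.29]. Speed limits (degrees/s): [136.94, 136.94, 159.86, 180, 180, 180].

### API

Orientations are given as [roll, pitch, yaw] about the fixed x, y, z axes, in that order (R = Rz(yaw) Ry(pitch) Rx(roll)).
In Python, from bench import sense, snapshot, hand_in, grip_depth gives the robot as it stands. The module is installed in compiled form; this text tells all that it offers.
- The arm moves only by the tool apply_moves, never from a script. Its argument "series" is text: rows parted by semicolons, each of 5 numbers parted by spaces: the shift along the tool's x, y, z each as a share of 0.3 m, from -1 to 1, then the turn about the tool's z as a share of 2 rad, from -1 to 1, then the gripper's target within -1 to 1 (shut at 1, half-way at 0, fully open at -1). In form: tx ty tz twist gripper; .... A call has 1 to 5 rows; each row shifts and turns the commanded pose from where the row before left it, along the tool's axes as they then stand; what a row does not reach is not made up. A row lasts 1/12 s, in which the tool goes at most 41.7 mm and 7.16 degrees, less where a joint would pass 70% of its speed; a pose out of reach is approached as far as the arm can. A call with a number of a shift or a turn outside -1 to 1 is refused whole. A call with a gripper value outside its range is refused whole. The fingers move at their own pace and stop on an object; "squeeze" is the grip in N (left out, the last holds). Time passes only in rows, so rows that do not move let the fingers close. It gives the time, the measured TCP pose, the force, the opening and the grip force at its end, in the units of the state.
- sense(): the state, without advancing time (a new reading comes with each control period).
- snapshot(name): name is "scene" or "side" or "wrist"; returns a dict with "frame" (400x640x3 uint8, blue, green, red), "depth" (400x640 float32, mm along the optical axis (not along the pixel's ray), 0 where there is no reading), "intrinsics" (3x3 intrinsics, pixels), "extrinsics" (4x4, takes a point from camera to world coordinates); the wrist camera has in their place "tool_from_camera" (4x4, takes a point from camera to tool coordinates, whose origin is the TCP and whose axes are the flange's). Camera axes: x right, y down, z forward; pixel columns grow to the right and rows downward; lengths in mm; the calibration is good to about 2 mm. A picture is of the moment at which its call begins: read the wrist's pose just before it.
- hand_in(): hands the job in; it is judged then, once.
The state is a dict: "time": time; "joint_pos": joint angles; "qd": joint speeds; "joint_efforts": joint torques, N m; "tool_pos": TCP position; "tcp_rot": TCP orientation; "ft_force": force on the tool from outside, world axes, zero at the start; "wrist_torque": the same for the moment, N m; "finger_gap": finger opening in mm; "grip_force": force on a finger pad.
Only numpy, scipy, OpenCV 4.12 (cv2) and the standard library are available. Lean on these libraries where they do the work, as an engineer would, in place of code of your own. Each camera call takes 0.05 s, during which the arm holds its last target. There are 200 camera calls.

## Working session

There is one attempt and no reset: what is moved stays moved. The work goes in short steps, Python scripts to look and compute and a tool call to move; the robot and the scene stay as the last step left them, time stands still between calls to the robot, and variables do not carry over. Pictures are saved under pics/ and viewed, at most 10 in all, crops included, and the job is handed in when it is done.

Besides the shell and the picture viewer there is one more tool, called after ">>>" by a JSON object that holds its "name" and its "arguments". apply_moves: Moves the arm, as the interface text tells. Its arguments: {"type":"object","properties":{"series":{"type":"string"},"squeeze":{"type":"number"}},"required":["series"]}

```bash
mkdir -p pics
cat > h.py <<'E'
import numpy as np, cv2
from bench import sense, snapshot, hand_in, grip_depth
def cloud(s, T=None):
    d=s["depth"]; K=s["intrinsics"]; T=s["extrinsics"] if T is None else T
    v,u=np.mgrid[:d.shape[0],:d.shape[1]]
    P=np.stack([(u-K[0,2])/K[0,0]*d,(v-K[1,2])/K[1,1]*d,d],-1)@T[:3,:3].T+T[:3,3]
    P[d<=0]=np.nan
    return P
E
python3 - <<'E'
from h import *
import pickle
print(sense(), grip_depth)
for n in ["scene","side"]:
    s=snapshot(n); cv2.imwrite(f"pics/{n}0.png",s["frame"]); pickle.dump(s,open(n+".pkl","wb")); print(n,s["extrinsics"].round(2).tolist())
E
```

```text
{'time': 0.0, 'joint_pos': array([ 5.84170521e+01,  7.51798523e+00,  8.53308536e+01, -7.05408246e-05,
        8.72611832e+01, -4.89365075e+00]), 'qd': array([ 0.10344482,  0.004954  ,  0.09450306,  0.03712533, -0.0398552 ,
       -0.08486444]), 'joint_efforts': array([-1.35203089e-03, -5.69409227e+01, -5.00545013e+01, -2.78984669e-05,
        1.49371993e-02,  6.46960373e-06]), 'tool_pos': array([269.14291518, 535.53635101, 192.19942299]), 'tcp_rot': array([-1.79890373e+02, -9.31539209e-03,  1.53310697e+02]), 'ft_force': array([-0.55220279, -0.28411382, -0.48598581]), 'wrist_torque': array([ 0.02050686,  0.02767144, -0.02693252]), 'grip_force': 0.0, 'finger_gap': 84.96255960091615} 18.700000000000003
scene [[0.8, 0.48, -0.36, 904.96], [0.59, -0.63, 0.51, -639.3], [0.02, -0.62, -0.79, 985.45], [0.0, 0.0, 0.0, 1.0]]
side [[0.97, -0.16, 0.19, 233.02], [-0.24, -0.67, 0.7, -982.53], [0.02, -0.73, -0.69, 998.69], [0.0, 0.0, 0.0, 1.0]]
```

View pics/scene0.png

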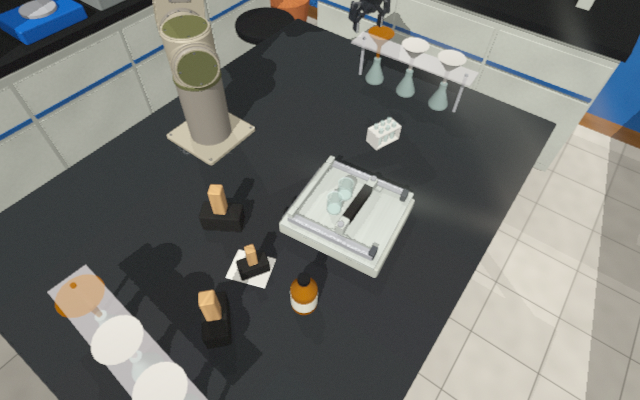

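View pics/side0.png

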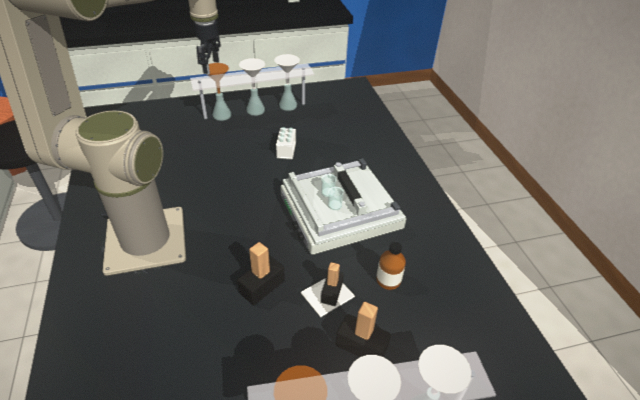

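Mallet candidates in the scene view are (218,205), (252,262) and (210,315). The smallest is at (252,262), and it stands on the white mat. The bar is at about (356,205), the beakers at (347,187) and (335,201), and the bottle at (304,295). I'll check this in a close crop and measure.

Run:
```python
from h import *
import pickle
S=pickle.load(open("scene.pkl","rb"));D=pickle.load(open("side.pkl","rb"))
a=cv2.resize(S["frame"][150:330,190:430],None,fx=3.3,fy=3.3,interpolation=cv2.INTER_CUBIC)
cv2.imwrite("pics/crop1.png",a)
b=cv2.resize(D["frame"][150:350,225:425],None,fx=3,fy=3,interpolation=cv2.INTER_CUBIC)
cv2.imwrite("pics/crop2.png",b)
for nm,s in(("scene",S),("side",D)):
    P=cloud(s); f=s["frame"].astype(int); 
    # wooden handles: orange-ish
    hsv=cv2.cvtColor(s["frame"],cv2.COLOR_BGR2HSV)
    m=((hsv[...,0]<25)&(hsv[...,1]>70)&(hsv[...,2]>100)&(P[...,2]>20)&(P[...,2]<230)&(P[...,0]>200)).astype(np.uint8)
    n,l,st,c=cv2.connectedComponentsWithStats(m)
    for i in range(1,n):
        if st[i,4]>40:
            q=P[l==i]; top=q[q[:,2]>np.percentile(q[:,2],95)-6]
            print(nm,c[i].round(),st[i,4],"zmax",np.percentile(q[:,2],98).round(1),"top",np.median(top,0).round(1), np.ptp(top[:,:2],0).round())
    # mat: white z~6
    m=((f.min(-1)>110)&(abs(P[...,2]-6)<6)&(P[...,0]>250)&(P[...,0]<750)).astype(np.uint8)
    n,l,st,c=cv2.connectedComponentsWithStats(m)
    for i in range(1,n):
        if st[i,4]>150:
            q=P[l==i]; print(nm,"white low",c[i].round(),st[i,4],np.median(q,0).round(1),cv2.minAreaRect(q[:,:2].astype(np.float32)))
    # everything height map on platform 
    m=(abs(P[...,2]-70)<4)&(P[...,0]>350)&(P[...,0]<1000)&(abs(P[...,1])<500)
    q=P[m]; print(nm,"z70",len(q),cv2.minAreaRect(q[:,:2].astype(np.float32)))
```

```text
scene [381.  33.] 276 zmax 202.5 top [283.2 613.3 199.2] [93. 93.]
scene [217. 199.] 449 zmax 159.5 top [ 302.8 -247.9  157. ] [40. 41.]
scene [251. 255.] 205 zmax 118.4 top [ 474.8 -310.6  115.7] [29. 28.]
scene [ 79. 296.] 1551 zmax 202.3 top [ 314.6 -631.6  199.1] [94. 94.]
scene [303. 292.] 502 zmax 117.9 top [ 643.7 -313.7  112.7] [33. 33.]
scene [209. 305.] 555 zmax 159.4 top [ 503.2 -472.7  156.7] [42. 43.]
scene white low [249. 272.] 600 [ 481.1 -326.     5.8] ((461.1052551269531, -309.4203186035156), (113.12442016601562, 93.48709106445312), 20.75104331970215)
scene z70 4930 ((567.4219360351562, -76.419677734375), (855.5909423828125, 361.6719665527344), 79.0406265258789)
side [217.  68.] 205 zmax 203.0 top [294.  613.1 199.5] [70. 94.]
side [259. 260.] 557 zmax 159.1 top [ 299.7 -246.9  156.7] [41. 41.]
side [393. 263.] 415 zmax 119.0 top [ 631.3 -311.9  112.7] [36. 20.]
side [333. 274.] 241 zmax 118.6 top [ 472.9 -310.9  115.8] [28. 33.]
side [365. 320.] 587 zmax 159.4 top [ 500.4 -471.8  156.6] [41. 42.]
side [300. 384.] 1515 zmax 202.2 top [ 319.2 -618.3  198.9] [93. 73.]
side white low [324. 298.] 724 [ 439.9 -320.3    5.9] ((463.22955322265625, -307.7496337890625), (114.0955810546875, 95.07080078125), 21.45758056640625)
side z70 3525 ((567.4481811523438, -76.35195922851562), (857.1652221679688, 359.0741882324219), 79.0800552368164)
```

View pics/crop1.png

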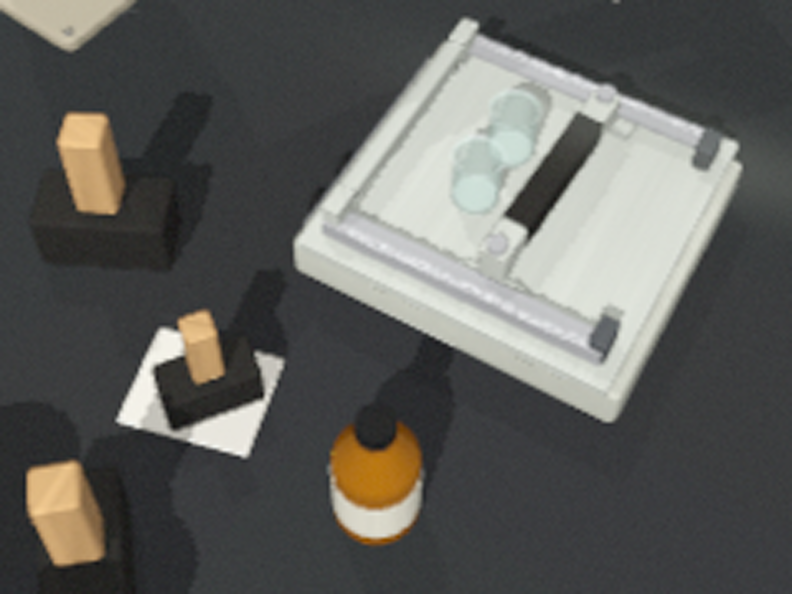

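View pics/crop2.png

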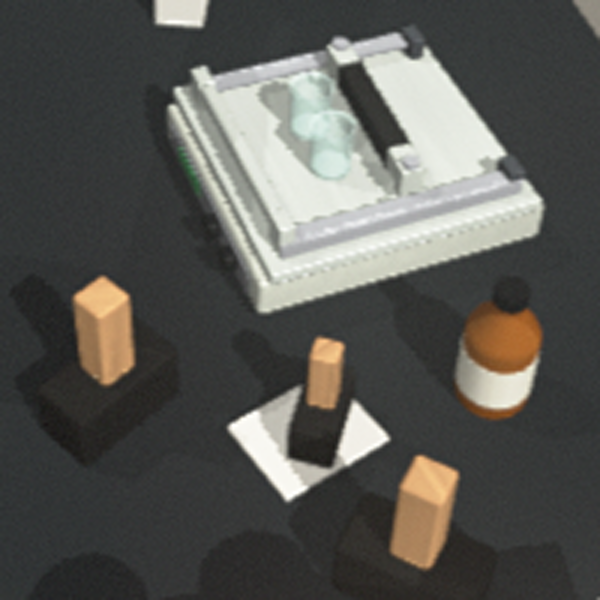

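The crops confirm it: the small mallet stands on the mat, with two bigger decoys off it. Next I'll measure the shaker, bar, beakers, bottle and mallet yaw.

Run:
```python
from h import *
import pickle
Q=[];C=[]
for n in("scene","side"):
    s=pickle.load(open(n+".pkl","rb"));P=cloud(s).reshape(-1,3);c=s["frame"].reshape(-1,3).astype(int)
    k=np.isfinite(P[:,0])&(P[:,0]>250)&(P[:,0]<950)&(P[:,1]>-500)&(P[:,1]<250);Q.append(P[k]);C.append(c[k])
P=np.vstack(Q);c=np.vstack(C);src=np.r_[np.zeros(len(Q[0])),np.ones(len(Q[1]))]
br=c.max(1)
def rect(m,t):
    q=P[m].astype(np.float32)
    if len(q)<5: print(t,len(q));return
    q=q[np.all(abs(q-np.median(q,0))<200,axis=1)]
    print(t,len(q),"med",np.median(q,0).round(1),"rect",np.round(np.r_[cv2.minAreaRect(q[:,:2])[0],cv2.minAreaRect(q[:,:2])[1],cv2.minAreaRect(q[:,:2])[2]],1))
sh=(P[:,0]>470)&(P[:,1]>-230)&(P[:,1]<200)
print(np.histogram(P[sh][:,2],bins=np.arange(20,130,3)))
for i in(0,1):
    w=src==i
    rect(w&sh&(P[:,2]>55),"all high")
    rect(w&sh&(P[:,2]>110)&(P[:,2]<120)&(br<90),"bar dark")
    rect(w&sh&(P[:,2]>110)&(P[:,2]<118),"bar top")
    rect(w&sh&(P[:,2]>101)&(P[:,2]<109),"cross top")
    rect(w&(np.hypot(P[:,0]-474,P[:,1]+310)<60)&(P[:,2]>40)&(P[:,2]<56),"head top")
    rect(w&(np.hypot(P[:,0]-474,P[:,1]+310)<40)&(P[:,2]>108),"handle top")
    rect(w&(np.hypot(P[:,0]-640,P[:,1]+315)<60)&(P[:,2]>20),"bottle")
    rect(w&sh&(br<95)&(P[:,2]>90)&(P[:,2]<100),"stops")
np.savez("c.npz",P=P,c=c)
# top-down view, 1px=1mm, x right?, image: col = y left->..., color=height & rgb
H=np.zeros((560,800,3),np.uint8)
o=np.argsort(P[:,2])
X=((P[o,0]-250)*1.2).astype(int);Y=((200-P[o,1])*1.2).astype(int)
k=(X>=0)&(X<798)&(Y>=0)&(Y<558)
for dx in(0,1):
  for dy in(0,1): H[Y[k]+dy,X[k]+dx]=c[o][k]
cv2.imwrite("pics/top.png",H)
```

```text
(array([ 109,  130,  116,  131,  115,  135,  112,  134,  111,  111,   88,
        174,  152,  126,  145, 1036, 4262, 2172,  300,  180,  272,  736,
       1039,  278,  207,  224,  159,  203,  261,  151,  210,  567,  353,
        170,  106,  102]), array([ 20,  23,  26,  29,  32,  35,  38,  41,  44,  47,  50,  53,  56,
        59,  62,  65,  68,  71,  74,  77,  80,  83,  86,  89,  92,  95,
        98, 101, 104, 107, 110, 113, 116, 119, 122, 125, 128]))Traceback (most recent call last):
  File "<stdin>", line 18, in <module>
  File "<stdin>", line 13, in rect
cv2.error: OpenCV(4.12.0) /io/opencv/modules/imgproc/src/convhull.cpp:143: error: (-215:Assertion failed) total >= 0 && (depth == CV_32F || depth == CV_32S) in function 'convexHull'
```

```bash
cat > m.py <<'E'
from h import *
import pickle
Q=[];C=[]
for n in("scene","side"):
    s=pickle.load(open(n+".pkl","rb"));P=cloud(s).reshape(-1,3);c=s["frame"].reshape(-1,3).astype(int)
    k=np.isfinite(P[:,0])&(P[:,0]>250)&(P[:,0]<950)&(P[:,1]>-500)&(P[:,1]<250);Q.append(P[k]);C.append(c[k])
P=np.vstack(Q);c=np.vstack(C);src=np.r_[np.zeros(len(Q[0])),np.ones(len(Q[1]))]
br=c.max(1)
def rect(m,t):
    q=P[m].astype(np.float32)
    if len(q)<5: print(t,len(q));return
    q=np.ascontiguousarray(q[np.all(abs(q-np.median(q,0))<250,axis=1)])
    r=cv2.minAreaRect(np.ascontiguousarray(q[:,:2]))
    print(t,len(q),"med",np.median(q,0).round(1),"rect",np.round(np.r_[r[0],r[1],r[2]],1))
sh=(P[:,0]>480)&(P[:,1]>-215)&(P[:,1]<200)&~(np.hypot(P[:,0]-635,P[:,1]+312)<60)
for i in(0,1):
    w=src==i
    rect(w&sh&(P[:,2]>66)&(P[:,2]<74),"platform")
    rect(w&sh&(P[:,2]>110)&(P[:,2]<120)&(br<90),"bar dark")
    rect(w&sh&(P[:,2]>111)&(P[:,2]<118),"bar top")
    rect(w&sh&(P[:,2]>102)&(P[:,2]<109),"cross top")
    rect(w&(np.hypot(P[:,0]-474,P[:,1]+310)<60)&(P[:,2]>40)&(P[:,2]<56),"head top")
    rect(w&(np.hypot(P[:,0]-474,P[:,1]+310)<40)&(P[:,2]>112),"handle top")
    rect(w&(np.hypot(P[:,0]-640,P[:,1]+315)<60)&(P[:,2]>20),"bottle")
    rect(w&sh&(br<110)&(P[:,2]>90)&(P[:,2]<100),"stops")
H=np.zeros((560,800,3),np.uint8)
o=np.argsort(P[:,2])
X=((P[o,0]-400)*1.4).astype(int);Y=((200-P[o,1])*1.1).astype(int)
Y=((200-P[o,1])*1.4).astype(int)
k=(X>=0)&(X<798)&(Y>=0)&(Y<558)
for dx in(0,1):
  for dy in(0,1): H[Y[k]+dy,X[k]+dx]=c[o][k]
cv2.imwrite("pics/top.png",H)
E
python3 m.py
```

```text
platform 4345 med [635.3 -47.5  69.9] rect [592.5 -25.9 258.4 282.    7.2]
bar dark 309 med [605.9 -24.4 115.1] rect [604.8 -22.3  23.4 125.5   4.7]
bar top 588 med [602.2 -30.1 115. ] rect [572.8 -26.9  88.  203.5   4.7]
cross top 174 med [556.  -52.8 105.6] rect [545.2 -46.2 146.  222.9   4. ]
head top 395 med [ 479.3 -318.6   50.3] rect [ 474.1 -310.8   79.4   43.3   59.2]
handle top 83 med [ 473.9 -310.7  115.7] rect [ 473.8 -310.6   23.7   24.9   58.7]
bottle 878 med [ 646.2 -315.9   94.2] rect [ 638.2 -307.5   64.7   57.6   38.5]
stops 96 med [ 710.4 -109.2   95. ] rect [660.5 -17.2  96.1 244.3   7.3]
platform 2740 med [598.9 -49.9  70.3] rect [594.6 -34.9 259.9 264.1   6.6]
bar dark 246 med [602.5 -24.9 115.6] rect [603.7 -24.1  25.5 126.4   4.5]
bar top 429 med [599.5 -31.7 115.1] rect [573.7 -26.7  89.4 198.6   3.2]
cross top 154 med [558.8 -47.  105.5] rect [533.6 -45.7 146.8 207.3  10.9]
head top 298 med [ 464.9 -325.7   50.3] rect [ 472.5 -309.7   81.3   42.2   59.6]
handle top 75 med [ 473.2 -310.8  116. ] rect [ 473.7 -308.1   26.5   22.9   61.7]
bottle 893 med [ 624.5 -317.8   88.6] rect [ 630.1 -309.3   51.4   65.7   56.7]
stops 121 med [686.7 -42.4  95.5] rect [648.9 -17.7 120.2 245.8   7.4]
```

View pics/top.png

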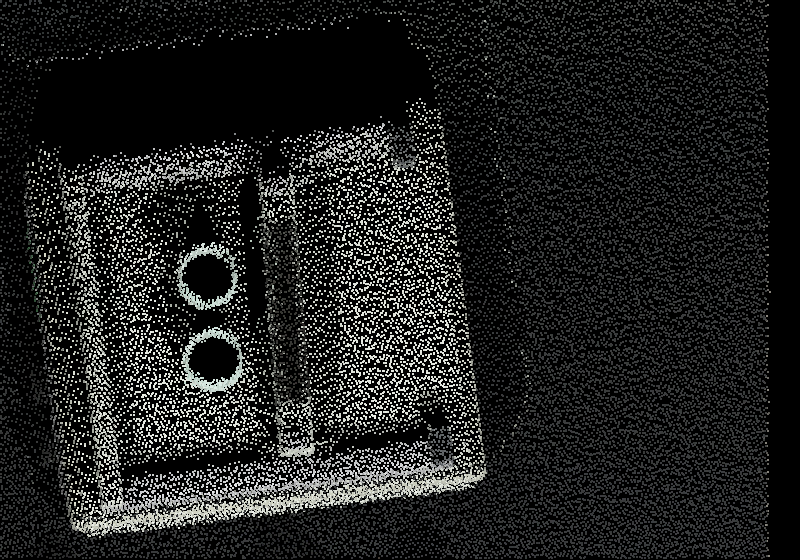

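The top view shows the shaker yawed about 7°. The bar is mid-way along it, skewed a little the other way. The beakers are at pixels (208,276) and (213,360), and the end stops at (403,150) and (440,445). I'll fit the frames precisely.

```bash
cat >> m.py <<'E'
print("----")
from scipy.optimize import least_squares
# near/far edges & yaw by line fits
plat=sh&(abs(P[:,2]-70)<3)
def uv(q,a): a=np.radians(a); return q[:,0]*np.cos(a)+q[:,1]*np.sin(a), -q[:,0]*np.sin(a)+q[:,1]*np.cos(a)
best=[]
for a in np.arange(5,10,.1):
    u,v=uv(P[sh&(P[:,2]>84)&(P[:,2]<89)],a)   # rail tops
    h=np.histogram(v,bins=np.arange(v.min(),v.max(),2))[0]; best.append(((h.astype(float)**2).sum(),a))
best.sort(); print("yaw rails",best[-5:])
a=np.mean([b[1] for b in best[-5:]])
u,v=uv(P,a)
pr=lambda t,x,b: print(t,[(int(e),int(n)) for n,e in zip(*np.histogram(x,bins=b)) if n>8])
m=sh&(P[:,2]>84)&(P[:,2]<89); pr("rail v",v[m],np.arange(-250,120,4))
m=sh&(P[:,2]>102)&(P[:,2]<109)&(u<520); pr("cross u",u[m],np.arange(440,520,2))
m=sh&(P[:,2]>92)&(P[:,2]<98)&(u>660); pr("stop u",u[m],np.arange(660,720,2)); pr("stop v",v[m],np.arange(-250,120,4))
m=sh&(P[:,2]>64)&(P[:,2]<74); pr("plat u",u[m],np.r_[440:480:2,700:760:2]); pr("plat v",v[m],np.r_[-270:-200:3,40:120:3])
def circ(q):
    r=least_squares(lambda p:np.hypot(q[:,0]-p[0],q[:,1]-p[1])-p[2],np.r_[np.median(q[:,:2],0),22],loss="soft_l1");return r.x.round(1)
for cx,cy in((548,2),(552,-58)):
    q=P[(np.hypot(P[:,0]-cx,P[:,1]-cy)<30)&(P[:,2]>122)&(P[:,2]<129)]; x=circ(q);print("beaker",x,uv(x[None],a))
q=P[(np.hypot(P[:,0]-636,P[:,1]+314)<45)&(P[:,2]>20)&(P[:,2]<75)];print("bottle",circ(q))
E
python3 m.py | sed -n '/----/,$p'
```

```text
----
yaw rails [(np.float64(94303.0), np.float64(7.299999999999992)), (np.float64(94377.0), np.float64(6.899999999999993)), (np.float64(94395.0), np.float64(6.999999999999993)), (np.float64(94443.0), np.float64(7.0999999999999925)), (np.float64(94483.0), np.float64(7.3999999999999915))]
rail v [(-226, 90), (-222, 182), (-218, 161), (-214, 166), (-210, 150), (-206, 142), (-202, 45), (-198, 14), (-146, 12), (-142, 10), (-6, 10), (-2, 10), (2, 45), (6, 98), (10, 75), (14, 92), (18, 80), (22, 93), (26, 31)]
cross u [(458, 14), (460, 16), (462, 20)]
stop u [(686, 22), (688, 22), (690, 14), (692, 21), (694, 24), (696, 20), (698, 17), (700, 17)]
stop v [(-218, 16), (-214, 12), (-210, 11), (-206, 13), (-202, 13), (-198, 9), (-6, 10), (-2, 10), (2, 9), (6, 11), (14, 14)]
plat u [(458, 9), (460, 12), (462, 17), (464, 20), (466, 22), (468, 24), (470, 25), (472, 32), (474, 37), (476, 42), (478, 6381), (700, 90), (702, 90), (704, 87), (706, 88), (708, 100), (710, 90), (712, 97)]
plat v [(-240, 169), (-237, 224), (-234, 176), (-231, 165), (-228, 169), (-225, 171), (-222, 125), (-219, 26), (-216, 9), (-201, 6017)]
beaker [547.9   1.9  20.2] (array([543.88741695]), array([-66.21553958]))
beaker [551.9 -57.1  20.4] (array([540.5230393]), array([-125.25519543]))
bottle [ 635.7 -301.7   32.6]
```

```bash
cat >> h.py <<'E'
def go(x,y,z,yaw,n=None):
    "shares for n rows: shift in present tool axes, total twist"
    from scipy.spatial.transform import Rotation as R
    s=sense(); Rm=R.from_euler("xyz",s["tcp_rot"],degrees=True)
    d=Rm.inv().apply(np.array([x,y,z])-s["tool_pos"]); dy=(yaw-s["tcp_rot"][2]+180)%360-180
    n=n or int(np.ceil(max(np.linalg.norm(d)/40,abs(dy)/7)))
    print("t",round(s["time"],2),"pos",s["tool_pos"].round(1),"rot",s["tcp_rot"].round(1),"F",s["ft_force"].round(1),"gap",round(s["finger_gap"],1),"grip",round(s["grip_force"]))
    print(n,"rows of",(d/300/n).round(4),"twist",round(-np.radians(dy)/2/n,4),"total mm",d.round(1),"yaw",round(dy,1))
E
python3 -c "
from h import *
go(474,-310,230,153.3)"
```

```text
t 0.1 pos [269.2 535.6 192.3] rot [-179.9   -0.   153.3] F [ 0.1 -0.7 -0.3] gap 85.5 grip 0
22 rows of [-0.0853 -0.1005 -0.0055] twist 0.0 total mm [-562.8 -663.6  -36.6] yaw -0.0
```

>>> {"name": "apply_moves", "arguments": {"series": "-0.085 -0.1 -0.02 0 -1;-0.085 -0.1 -0.02 0 -1;-0.085 -0.1 -0.02 0 -1;-0.085 -0.1 -0.02 0 -1;-0.085 -0.1 -0.02 0 -1"}}

```text
time: 0.52
tool_pos: [315.7, 343.0, 222.8]
tcp_rot: [-179.9, -0.0, 153.4]
ft_force: [0.8, -0.7, 0.0]
finger_gap: 85.5
grip_force: 0.0
```

>>> {"name": "apply_moves", "arguments": {"series": "-0.085 -0.1 0 0 -1;-0.085 -0.1 0 0 -1;-0.085 -0.1 0 0 -1;-0.085 -0.1 0 0 -1;-0.085 -0.1 0 0 -1"}}

```text
time: 0.93
tool_pos: [362.3, 151.8, 223.0]
tcp_rot: [-180.0, 0.0, 153.3]
ft_force: [0.8, -0.1, 0.5]
finger_gap: 85.2
grip_force: 0.0
```

>>> {"name": "apply_moves", "arguments": {"series": "-0.085 -0.1 0 0 -1;-0.085 -0.1 0 0 -1;-0.085 -0.1 0 0 -1;-0.085 -0.1 0 0 -1;-0.085 -0.1 0 0 -1"}}

```text
time: 1.35
tool_pos: [408.9, -39.8, 223.2]
tcp_rot: [180.0, 0.0, 153.3]
ft_force: [0.0, 0.7, -0.2]
finger_gap: 85.2
grip_force: 0.0
```

>>> {"name": "apply_moves", "arguments": {"series": "-0.085 -0.1 0 0 -1;-0.085 -0.1 0 0 -1;-0.085 -0.1 0 0 -1;-0.085 -0.1 0 0 -1;-0.085 -0.1 0 0 -1"}}

```text
time: 1.77
tool_pos: [455.4, -231.1, 222.8]
tcp_rot: [180.0, -0.0, 153.3]
ft_force: [0.1, 0.8, 0.7]
finger_gap: 85.9
grip_force: 0.0
```

>>> {"name": "apply_moves", "arguments": {"series": "-0.085 -0.1 0 0.035 -1;-0.08 -0.1 0 0 -1;0 0 0 0 -1"}}

```text
time: 2.02
tool_pos: [469.4, -311.0, 221.1]
tcp_rot: [-179.9, -0.1, 149.0]
ft_force: [0.8, -0.0, -0.0]
finger_gap: 85.3
grip_force: 0.0
```

Run:
```python
from h import *
go(474,-310,180,149.3)
from scipy.spatial.transform import Rotation as R
s=sense(); w=snapshot("wrist")
T=np.eye(4);T[:3,:3]=R.from_euler("xyz",s["tcp_rot"],degrees=True).as_matrix();T[:3,3]=s["tool_pos"]
P=cloud(w,T@w["tool_from_camera"]).reshape(-1,3)
cv2.imwrite("pics/w1.png",w["frame"])
for lo,hi,t in((112,121,"handle"),(45,56,"head")):
    q=P[(np.hypot(P[:,0]-474,P[:,1]+310)<60)&(P[:,2]>lo)&(P[:,2]<hi)].astype(np.float32)
    if len(q)>9: print(t,len(q),np.median(q,0),cv2.minAreaRect(np.ascontiguousarray(q[:,:2])))
```

```text
t 2.02 pos [ 469.4 -311.   221.1] rot [-1.799e+02 -1.000e-01  1.490e+02] F [ 0.8 -0.  -0. ] gap 85.3 grip 0
2 rows of [-0.0059  0.0055  0.0685] twist -0.0011 total mm [-3.6  3.3 41.1] yaw 0.3
handle 454 [ 471.63818 -307.9542   115.17496] ((472.2454833984375, -307.85968017578125), (23.61426544189453, 22.765756607055664), 58.59639358520508)
head 1422 [ 467.9217   -302.51648    50.116096] ((472.624755859375, -308.369384765625), (79.84385681152344, 42.12309265136719), 59.18165588378906)
```

>>> {"name": "apply_moves", "arguments": {"series": "-0.005 0.0125 0 0 -1;0 0 0.1 0 -1;0 0 0.13 0 -1;0 0 0.13 0 -1;0 0 0.08 0 -1"}}

```text
time: 2.48
tool_pos: [472.2, -299.7, 87.5]
tcp_rot: [179.9, -0.2, 149.4]
ft_force: [0.1, 0.6, -0.8]
finger_gap: 84.9
grip_force: 0.0
```

>>> {"name": "apply_moves", "arguments": {"series": "0 0 0.05 0 -1;0 0 0 0 1;0 0 0 0 1;0 0 0 0 1;0 0 0 0 1", "squeeze": 100}}

```text
time: 2.9
tool_pos: [475.0, -303.4, 78.8]
tcp_rot: [-180.0, 0.2, 149.3]
ft_force: [-0.0, 0.3, 0.6]
finger_gap: 38.6
grip_force: 0.0
```

>>> {"name": "apply_moves", "arguments": {"series": "0 0 0 0 1;0 0 0 0 1;0 0 0 0 1"}}

```text
time: 3.15
tool_pos: [475.0, -306.5, 80.8]
tcp_rot: [-179.8, 0.4, 149.3]
ft_force: [-5.3, -5.0, 17.3]
finger_gap: 0.7
grip_force: 8.1
```

Run:
```python
from h import *
print(sense())
s=snapshot("side");cv2.imwrite("pics/s2.png",cv2.resize(s["frame"][180:330,240:420],None,fx=4,fy=4))
s=snapshot("scene");cv2.imwrite("pics/s3.png",cv2.resize(s["frame"][190:330,180:340],None,fx=4,fy=4))
```

```text
{'time': 3.15, 'joint_pos': array([-37.898159  ,   6.37608363,  98.47206003,  -0.19037842,
        74.72686756, -97.13113174]), 'qd': array([-0.37088784, -0.52350689, -0.82607138,  0.02047853,  0.07858849,
       -0.03779468]), 'joint_efforts': array([ 5.63073590e+00, -4.05008948e+01, -3.62119102e+01,  3.43977503e+00,
       -7.81131294e-01,  1.02759983e-03]), 'tool_pos': array([ 475.01237993, -306.51499434,   80.7737492 ]), 'tcp_rot': array([-179.76464817,    0.39877629,  149.2832603 ]), 'ft_force': array([-5.31642979, -4.9818364 , 17.3376322 ]), 'wrist_torque': array([-0.9153038 ,  1.0673358 , -0.09005843]), 'grip_force': 8.149090535724213, 'finger_gap': 0.6705348266270627}
```

View pics/s2.png

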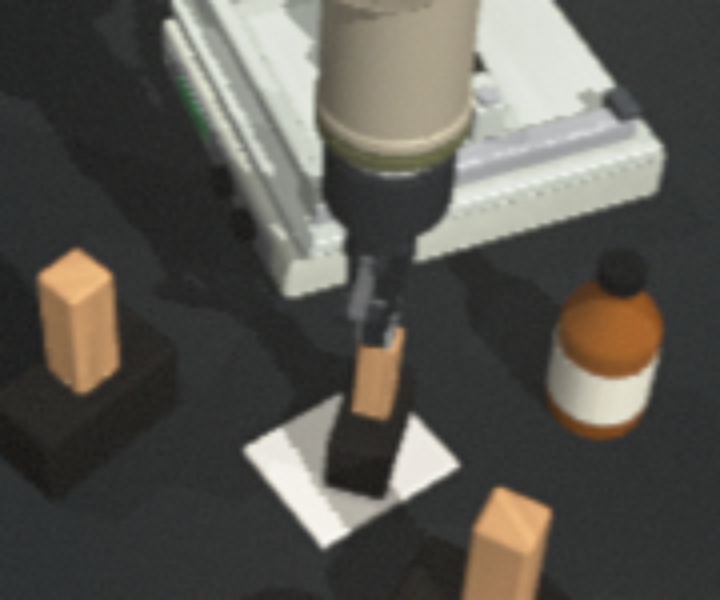

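The side view shows the shut fingertips at the top of the handle, about pixel (380,330), so the handle isn't between the pads. I'll check the actual positions in the depth data.

Run:
```python
from h import *
for n in("side","scene"):
    s=snapshot(n);P=cloud(s).reshape(-1,3);hs=cv2.cvtColor(s["frame"],cv2.COLOR_BGR2HSV).reshape(-1,3)
    k=np.hypot(P[:,0]-474,P[:,1]+308)<70
    wood=k&(hs[:,0]<25)&(hs[:,1]>70)&(hs[:,2]>90)&(P[:,2]>55)
    print(n,"wood",wood.sum(),np.percentile(P[wood],[2,50,98],axis=0).round(0).tolist())
    for lo in range(60,180,10):
        q=P[k&~wood&(P[:,2]>=lo)&(P[:,2]<lo+10)]
        if len(q): print(lo,len(q),q.min(0).round(0),q.max(0).round(0))
    q=P[k&(abs(P[:,2]-50)<5)].astype(np.float32); r=cv2.minAreaRect(np.ascontiguousarray(q[:,:2])); print("headtop",r)
```

```text
side wood 182 [[463.0, -320.0, 56.0], [474.0, -314.0, 91.0], [491.0, -304.0, 119.0]]
60 1 [ 450. -335.   60.] [ 450. -335.   60.]
70 1 [ 463. -306.   77.] [ 463. -306.   77.]
80 3 [ 461. -310.   86.] [ 462. -306.   89.]
110 5 [ 463. -307.  113.] [ 491. -299.  120.]
120 11 [ 463. -318.  124.] [ 485. -306.  129.]
130 23 [ 463. -322.  130.] [ 484. -305.  139.]
140 13 [ 462. -322.  140.] [ 483. -311.  149.]
150 1 [ 487. -307.  157.] [ 487. -307.  157.]
160 9 [ 470. -337.  161.] [ 483. -311.  169.]
170 16 [ 446. -338.  170.] [ 479. -313.  179.]
headtop ((475.38409423828125, -306.6186218261719), (85.29824829101562, 41.92634201049805), 60.17627716064453)
scene wood 192 [[454.0, -348.0, 58.0], [484.0, -314.0, 100.0], [492.0, -297.0, 366.0]]
60 1 [ 461. -313.   61.] [ 461. -313.   61.]
80 2 [ 465. -314.   81.] [ 466. -313.   88.]
90 2 [ 467. -314.   92.] [ 468. -313.   99.]
100 1 [ 470. -314.  106.] [ 470. -314.  106.]
110 2 [ 477. -300.  116.] [ 481. -291.  118.]
120 12 [ 474. -319.  121.] [ 486. -302.  129.]
130 24 [ 465. -323.  130.] [ 486. -301.  139.]
140 31 [ 466. -322.  140.] [ 487. -301.  149.]
150 24 [ 467. -322.  150.] [ 487. -296.  160.]
160 53 [ 467. -341.  161.] [ 500. -284.  170.]
170 117 [ 451. -345.  170.] [ 505. -274.  180.]
headtop ((475.13531494140625, -308.52191162109375), (80.0003890991211, 42.84236526489258), 60.62339401245117)
```

View pics/s3.png

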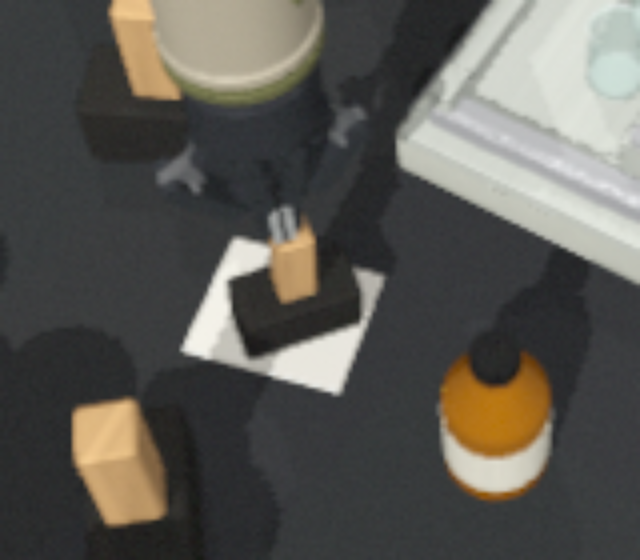

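Here the shut fingertips at pixel (283,225) meet the handle top at (293,235). I'll look from the wrist camera before moving.

Run:
```python
from h import *
s=snapshot("wrist");a=s["frame"];b=cv2.imread("pics/w1.png")
cv2.imwrite("pics/w2.png",cv2.resize(np.vstack([b,a]),(480,600)))
print(s["tool_from_camera"].round(2).tolist())
```

```text
[[-0.0, -0.95, -0.31, 79.41], [1.0, 0.0, -0.0, 0.28], [0.0, -0.31, 0.95, -180.19], [0.0, 0.0, 0.0, 1.0]]
```

View pics/w2.png

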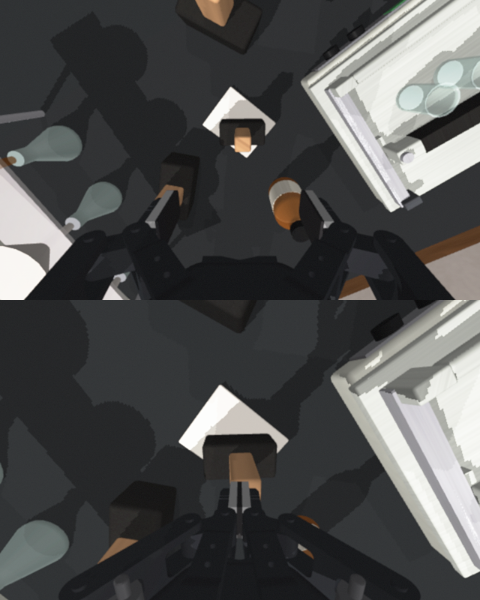

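The lower wrist view shows the shut fingertips at about (240,485), overlapping the top of the handle. I'll check the measured heights in the tool frame.

Run:
```python
from h import *
s=snapshot("wrist");K=s["intrinsics"];print(K.round(1).tolist())
P=cloud(s,s["tool_from_camera"]);hs=cv2.cvtColor(s["frame"],cv2.COLOR_BGR2HSV)
for v in range(160,300,8): print(v,[(int(u),P[v,u].round(0).tolist(),hs[v,u].tolist()) for u in (312,320,328,342)])
```

```text
[[276.8, 0.0, 318.9], [0.0, 276.8, 202.0], [0.0, 0.0, 1.0]]
160 [(312, [38.0, -6.0, 75.0], [16, 16, 203]), (320, [38.0, 1.0, 74.0], [16, 16, 202]), (328, [38.0, 9.0, 76.0], [16, 19, 204]), (342, [38.0, 21.0, 76.0], [17, 18, 204])]
168 [(312, [30.0, -6.0, 75.0], [15, 18, 204]), (320, [30.0, 1.0, 75.0], [18, 16, 203]), (328, [30.0, 9.0, 75.0], [16, 16, 204]), (342, [30.0, 22.0, 75.0], [17, 18, 203])]
176 [(312, [23.0, -6.0, 75.0], [15, 17, 205]), (320, [23.0, 1.0, 75.0], [15, 17, 205]), (328, [23.0, 9.0, 75.0], [16, 19, 205]), (342, [23.0, 22.0, 75.0], [15, 18, 204])]
184 [(312, [22.0, -6.0, 48.0], [30, 12, 22]), (320, [22.0, 1.0, 48.0], [165, 23, 22]), (328, [22.0, 8.0, 47.0], [45, 21, 24]), (342, [22.0, 20.0, 46.0], [20, 33, 23])]
192 [(312, [20.0, -5.0, 29.0], [150, 10, 26]), (320, [20.0, 1.0, 29.0], [45, 18, 29]), (328, [20.0, 7.0, 29.0], [0, 26, 29]), (342, [20.0, 18.0, 29.0], [30, 9, 28])]
200 [(312, [14.0, -5.0, 28.0], [20, 23, 33]), (320, [14.0, 1.0, 28.0], [45, 15, 33]), (328, [14.0, 7.0, 28.0], [15, 16, 32]), (342, [13.0, 18.0, 30.0], [173, 30, 34])]
208 [(312, [12.0, -5.0, 1
[... 1345 characters left out ...]
2, 34, 37])]
272 [(312, [12.0, -3.0, -72.0], [60, 3, 95]), (320, [12.0, 1.0, -72.0], [135, 21, 24]), (328, [12.0, 4.0, -72.0], [120, 3, 95]), (342, [8.0, 11.0, -67.0], [105, 38, 27])]
280 [(312, [13.0, -3.0, -80.0], [90, 4, 61]), (320, [9.0, 1.0, -74.0], [135, 13, 39]), (328, [12.0, 4.0, -79.0], [110, 29, 26]), (342, [15.0, 10.0, -83.0], [120, 28, 27])]
288 [(312, [13.0, -3.0, -86.0], [105, 34, 30]), (320, [5.0, 1.0, -74.0], [160, 20, 38]), (328, [12.0, 4.0, -85.0], [120, 18, 28]), (342, [14.0, 9.0, -87.0], [120, 26, 30])]
296 [(312, [11.0, -3.0, -88.0], [114, 46, 28]), (320, [1.0, 1.0, -74.0], [135, 13, 39]), (328, [13.0, 4.0, -91.0], [120, 36, 28]), (342, [13.0, 9.0, -90.0], [90, 32, 24])]
```

The depth shows the real fingertips sit about 37 mm behind the reported TCP: open they are at tool z ≈ -50, shut at ≈ -37. So the fingers shut on top of the handle. I'll back up, open, and look again.

>>> {"name": "apply_moves", "arguments": {"series": "0 0 -0.05 0 1;0 0 -0.1 0 1;0 0 -0.1 0 -1;0 0 -0.08 0 -1;0 0 0 0 -1"}}

```text
time: 3.87
tool_pos: [476.5, -305.3, 183.0]
tcp_rot: [-179.9, 0.6, 149.3]
ft_force: [1.3, -0.4, 0.2]
finger_gap: 35.9
grip_force: 0.0
```

>>> {"name": "apply_moves", "arguments": {"series": "0 0 0 0 -1;0 0 0 0 -1;0 0 0 0 -1;0 0 0 0 -1;0 0 0 0 -1"}}

```text
time: 4.28
tool_pos: [472.9, -302.4, 174.0]
tcp_rot: [180.0, -0.1, 149.3]
ft_force: [0.3, -0.3, -0.5]
finger_gap: 85.2
grip_force: 0.0
```

```bash
cat >> h.py <<'E'
def wristcloud():
    from scipy.spatial.transform import Rotation as R
    s=sense(); w=snapshot("wrist")
    T=np.eye(4);T[:3,:3]=R.from_euler("xyz",s["tcp_rot"],degrees=True).as_matrix();T[:3,3]=s["tool_pos"]
    return w,cloud(w,w["tool_from_camera"]),cloud(w,T@w["tool_from_camera"])
def rects(P,bands,c,r):
    P=P.reshape(-1,3)
    for lo,hi in bands:
        q=P[(np.hypot(P[:,0]-c[0],P[:,1]-c[1])<r)&(P[:,2]>lo)&(P[:,2]<hi)].astype(np.float32)
        if len(q)>9:
            x=cv2.minAreaRect(np.ascontiguousarray(q[:,:2])); print(lo,hi,len(q),"med",np.median(q,0).round(1),"rect",np.round([*x[0],*x[1],x[2]],1))
E
python3 - <<'E'
from h import *
w,L,W=wristcloud()
go(474,-309,120,149.5)
rects(W,[(112,121),(45,56)],(475,-309),60)
q=L.reshape(-1,3); q=q[np.isfinite(q[:,0])&(abs(q[:,0])<14)&(abs(q[:,1])>35)&(abs(q[:,1])<65)&(q[:,2]<10)]
print("finger tips z (tool)",len(q),np.percentile(q[:,2],[50,90,98,100]).round(1), q[q[:,2]>np.percentile(q[:,2],97)].mean(0).round(1))
s=snapshot("scene");P=cloud(s); rects(P,[(112,121),(45,56)],(475,-309),60)
E
```

```text
t 4.33 pos [ 473.  -302.5  174.2] rot [ 1.800e+02 -1.000e-01  1.493e+02] F [ 0.3 -0.9 -0.1] gap 85.3 grip 0
2 rows of [-0.0071 -0.0085  0.0903] twist -0.0009 total mm [-4.3 -5.1 54.2] yaw 0.2
112 121 628 med [ 472.1 -306.7  115.2] rect [ 472.7 -307.    23.2   23.4   59.8]
45 56 1846 med [ 468.2 -300.1   50.1] rect [ 472.7 -307.4   80.    42.1   59.7]
finger tips z (tool) 18959 [-104.4  -71.4  -57.4  -50.1] [  3.8   0.2 -55.8]
112 121 79 med [ 474.6 -309.9  115.2] rect [ 473.8 -309.8   23.8   24.1   56.4]
45 56 362 med [ 478.3 -317.    50.7] rect [ 474.  -309.9   79.3   44.3   58.9]
```

>>> {"name": "apply_moves", "arguments": {"series": "-0.008 -0.0135 0 0 -1;0 0 0.1 0 -1;0 0 0.1 0 -1;0 0 0.1 0 -1;0 0 0.09 0 -1"}}

```text
time: 4.8
tool_pos: [473.1, -307.7, 56.6]
tcp_rot: [-180.0, -0.0, 149.3]
ft_force: [0.4, 0.0, -0.6]
finger_gap: 85.5
grip_force: 0.0
```

>>> {"name": "apply_moves", "arguments": {"series": "0 0 0.06 0 -1;0 0 0 0 -1;0 0 0 0 -1;0 0 0 0 -1"}}

```text
time: 5.13
tool_pos: [474.3, -308.4, 41.8]
tcp_rot: [-180.0, 0.1, 149.3]
ft_force: [0.2, 0.2, 1.2]
finger_gap: 85.4
grip_force: 0.0
```

Run:
```python
from h import *
w,L,W=wristcloud()
go(472.8,-307.2,38,149.5)
hs=cv2.cvtColor(w["frame"],cv2.COLOR_BGR2HSV)
m=(hs[...,0]<25)&(hs[...,1]>70)&(hs[...,2]>90)&(abs(L[...,0])<30)&(abs(L[...,1])<30)
print("wood tool frame",m.sum(),np.percentile(L[m],[2,50,98],axis=0).round(1).tolist())
```

```text
t 5.18 pos [ 474.8 -308.7   42.4] rot [-180.     0.2  149.3] F [-0.2 -0.6  0.2] gap 85.1 grip 0
1 rows of [0.0083 0.001  0.0148] twist -0.0017 total mm [2.5 0.3 4.4] yaw 0.2
wood tool frame 4372 [[-8.1, -10.8, -74.5], [12.1, 0.7, -71.3], [13.8, 11.8, -16.0]]
```

>>> {"name": "apply_moves", "arguments": {"series": "0 0 0 0 1;0 0 0 0 1;0 0 0 0 1;0 0 0 0 1;0 0 0 0 1", "squeeze": 100}}

```text
time: 5.6
tool_pos: [473.6, -307.7, 40.6]
tcp_rot: [-180.0, 0.0, 149.3]
ft_force: [-0.4, 0.3, 0.6]
finger_gap: 25.5
grip_force: 0.0
```

>>> {"name": "apply_moves", "arguments": {"series": "0 0 0 0 1;0 0 0 0 1;0 0 0 0 1;0 0 0 0 1"}}

```text
time: 5.93
tool_pos: [473.9, -307.7, 40.8]
tcp_rot: [180.0, 0.1, 149.3]
ft_force: [0.7, 1.3, 4.5]
finger_gap: 23.1
grip_force: 98.9
```

>>> {"name": "apply_moves", "arguments": {"series": "0 0 -0.06 0 1;0 0 -0.12 0 1;0 0 -0.13 0 1;0 0 -0.13 0 1;0 0 -0.05 0 1"}}

```text
time: 6.35
tool_pos: [474.9, -308.9, 192.9]
tcp_rot: [-179.9, 0.3, 149.3]
ft_force: [0.7, -0.8, -2.7]
finger_gap: 22.9
grip_force: 98.7
```

>>> {"name": "apply_moves", "arguments": {"series": "0 0 0 0.06 1;0 0 0 0.06 1;0 0 0 0.06 1;0 0 0 0.06 1;0 0 0 0.06 1"}}

```text
time: 6.77
tool_pos: [472.6, -307.2, 185.9]
tcp_rot: [-179.9, -0.1, 114.6]
ft_force: [0.6, 0.1, -2.8]
finger_gap: 23.0
grip_force: 98.4
```

>>> {"name": "apply_moves", "arguments": {"series": "0 0 0 0.06 1;0 0 0 0.06 1;0 0 0 0.035 1;0 0 0 0 1"}}

```text
time: 7.1
tool_pos: [472.7, -307.2, 185.9]
tcp_rot: [-179.9, -0.1, 97.0]
ft_force: [0.4, 0.6, -3.6]
finger_gap: 22.8
grip_force: 98.4
```

```bash
cat >> h.py <<'E'
A=np.radians(7.14)
def s2w(x,y): u,v=574+x,-99+y; return u*np.cos(A)-v*np.sin(A), u*np.sin(A)+v*np.cos(A)
def w2s(x,y): return x*np.cos(A)+y*np.sin(A)-574, -x*np.sin(A)+y*np.cos(A)+99
def st():
    s=sense(); p=s["tool_pos"]; print("mallet face x,y (shaker)",np.round(np.array(w2s(p[0],p[1]))+[40,0],1),"z",p[2].round(1),"yaw",s["tcp_rot"][2].round(1))
E
python3 - <<'E'
from h import *
st(); x,y=s2w(-48,-87); print(x,y); go(x,y,180,97)
E
```

```text
mallet face x,y (shaker) [-103.2 -264.5] z 185.9 yaw 97.0
545.0398093740489 -119.17888318616019
t 7.1 pos [ 472.7 -307.2  185.9] rot [-1.799e+02 -1.000e-01  9.700e+01] F [ 0.4  0.6 -3.6] gap 22.8 grip 98
6 rows of [0.0988 0.0526 0.0033] twist -0.0001 total mm [177.8  94.7   6. ] yaw 0.0
```

>>> {"name": "apply_moves", "arguments": {"series": "0.08 0.04 0 0 1;0.11 0.06 0 0 1;0.11 0.06 0 0 1;0.11 0.06 0 0 1;0.11 0.06 0 0 1"}}

```text
time: 7.52
tool_pos: [537.1, -140.8, 186.5]
tcp_rot: [-179.9, -0.0, 97.3]
ft_force: [1.0, 0.7, -2.9]
finger_gap: 23.0
grip_force: 98.5
```

>>> {"name": "apply_moves", "arguments": {"series": "0.07 0.036 0 0 1;0 0 0 0 1;0 0 0 0 1;0 0 0 0 1"}}

```text
time: 7.85
tool_pos: [544.9, -120.4, 186.6]
tcp_rot: [-179.9, 0.0, 97.3]
ft_force: [0.0, -0.1, -3.6]
finger_gap: 23.1
grip_force: 98.7
```

```bash
cat >> h.py <<'E'
def look():
    "mallet head vs bar faces in shaker frame, from side+scene cameras"
    st()
    for n in("scene","side"):
        s=snapshot(n);P=cloud(s).reshape(-1,3);b=s["frame"].reshape(-1,3).max(1)
        x,y=w2s(P[:,0],P[:,1]);z=P[:,2]
        m=(abs(y)<106)&(x>-10)&(x<115)&(z>112.5)&(z<118.5)
        dark=m&(b<90)
        if dark.sum()>20:
            r=cv2.minAreaRect(np.ascontiguousarray(np.c_[x,y][dark].astype(np.float32)));print(n,"bar dark",dark.sum(),np.round([*r[0],*r[1],r[2]],1),end=" ")
        for lo,hi in((40,62),(-62,-40),(62,100),(-100,-62)):
            k=m&(y>lo)&(y<hi)
            if k.sum()>10: print((lo,hi),k.sum(),np.percentile(x[k],[3,97]).round(1),end=" ")
        print()
E
python3 - <<'E'
from h import *
look()
w,L,W=wristcloud()
cv2.imwrite("pics/w3.png",w["frame"])
E
```

```text
mallet face x,y (shaker) [ -8.3 -88.2] z 186.6 yaw 97.3
scene bar dark 282 [ 23.8   2.3 126.5  22.3  87.6] (40, 62) 50 [13.1 36.5] (-62, -40) 63 [ 7.7 31.1] (62, 100) 64 [15.8 37.6] (-100, -62) 80 [ 8.  30.3] 
(-62, -40) 16 [20.4 31.7] (-100, -62) 50 [ 6.2 30. ]
```

View pics/w3.png

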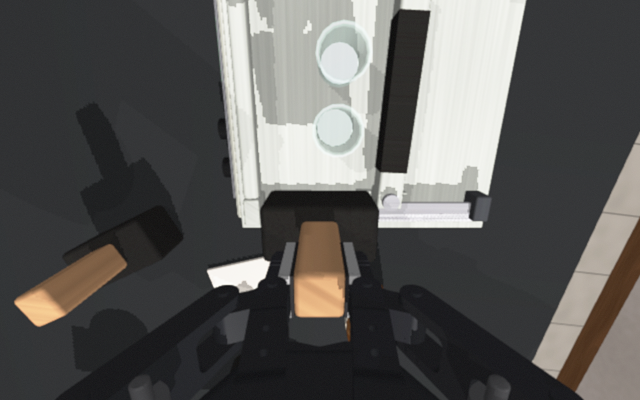

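The wrist view shows the mallet square behind the bar's right end, with its head at (320,220). The bar runs from (390,170) to (415,10), left end slightly ahead, and the beakers at (336,130) and (342,50) are clear. Now I'll lower and start tapping on the right.

>>> {"name": "apply_moves", "arguments": {"series": "0 0 0.07 0 1;0 0 0.08 0 1;0 0 0.05 0 1;0 0 0 0 1;0 0 0 0 1"}}

```text
time: 8.42
tool_pos: [544.4, -120.7, 126.5]
tcp_rot: [-179.9, -0.1, 97.1]
ft_force: [-0.3, -0.7, -2.5]
finger_gap: 23.2
grip_force: 98.6
```

>>> {"name": "apply_moves", "arguments": {"series": "0 0.013 0 0 1;0 0.013 0 0 1;0 0.012 0 0 1;0 0.012 0 0 1;0 0.012 0 0 1"}}

```text
time: 8.83
tool_pos: [564.1, -118.1, 127.9]
tcp_rot: [-180.0, 0.0, 97.2]
ft_force: [-3.7, -1.7, -1.3]
finger_gap: 23.3
grip_force: 99.1
```

```bash
python3 -c "
from h import *
go(0,0,0,97.1); look()"
```

```text
t 8.83 pos [ 564.1 -118.1  127.9] rot [-180.     0.    97.2] F [-3.7 -1.7 -1.3] gap 23.3 grip 99
15 rows of [ 0.0417 -0.1211  0.0285] twist 0.0 total mm [ 187.6 -545.   128.1] yaw -0.1
mallet face x,y (shaker) [ 11.1 -88.3] z 127.9 yaw 97.2
scene bar dark 299 [ 25.  -20.1 168.9  24.9  86.9] (40, 62) 57 [14.3 37.2] (-62, -40) 62 [11.4 35.2] (62, 100) 66 [16.2 37.6] (-100, -62) 88 [ 9.4 33.1] 
side bar dark 36 [ 27.3 -39.6 142.4  24.7  76.4] (-62, -40) 29 [20.1 37.2] (-100, -62) 27 [19.5 34.9]
```

>>> {"name": "apply_moves", "arguments": {"series": "0 0.012 0 0 1;0 0.012 0 0 1;0 0.012 0 0 1;0 0 0 0 1;0 -0.04 0 0 1"}}

```text
time: 9.35
tool_pos: [564.6, -117.6, 127.4]
tcp_rot: [179.9, 0.0, 97.2]
ft_force: [0.1, 0.8, -3.3]
finger_gap: 23.2
grip_force: 99.2
```

>>> {"name": "apply_moves", "arguments": {"series": "0 -0.01 -0.09 0 1;0 0 -0.1 0 1;0.06 0 0 0 1;0.12 0 0 0 1;0.12 0 0 0 1"}}

```text
time: 9.77
tool_pos: [549.6, -28.8, 185.4]
tcp_rot: [179.8, 0.0, 97.0]
ft_force: [-0.4, 1.3, -3.5]
finger_gap: 23.2
grip_force: 99.5
```

>>> {"name": "apply_moves", "arguments": {"series": "0.12 0 0 0 1;0.12 0 0 0 1;0.042 0 0 0 1;0 0 0 0 1;0 0 0 0 1"}}

```text
time: 10.18
tool_pos: [538.4, 55.5, 184.5]
tcp_rot: [179.9, 0.0, 97.3]
ft_force: [0.2, -0.5, -3.0]
finger_gap: 23.0
grip_force: 99.4
```

```bash
python3 -c "
from h import *
go(0,0,0,97.1); look()"
```

```text
t 10.18 pos [538.4  55.5 184.5] rot [179.9   0.   97.3] F [ 0.2 -0.5 -3. ] gap 23.0 grip 99
15 rows of [ 0.0029 -0.1203  0.0409] twist 0.0001 total mm [  13.3 -541.3  183.9] yaw -0.2
mallet face x,y (shaker) [ 7.1 87.2] z 184.5 yaw 97.3
scene bar dark 280 [ 32.6   2.   22.4 126.1   1.6] (40, 62) 50 [18.6 41.9] (-62, -40) 57 [21.  44.4] (62, 100) 65 [19.7 41.7] (-100, -62) 80 [22.4 44.8] 
side bar dark 216 [ 31.8  -0.2  26.1 127.5   0.5] (40, 62) 37 [19.  43.3] (-62, -40) 45 [21.1 45.3] (62, 100) 52 [18.  41.9] (-100, -62) 50 [22.  44.3]
```

>>> {"name": "apply_moves", "arguments": {"series": "0 0 0.07 0 1;0 0 0.08 0 1;0 0 0.04 0 1;0 0 0 0 1;0 0.02 0 0 1"}}

```text
time: 10.7
tool_pos: [542.9, 54.7, 126.6]
tcp_rot: [-179.8, -0.0, 97.1]
ft_force: [-0.1, 0.6, -3.0]
finger_gap: 23.1
grip_force: 99.5
```

>>> {"name": "apply_moves", "arguments": {"series": "0 0.012 0 0 1;0 0.012 0 0 1;0 0.012 0 0 1;0 0.012 0 0 1;0 0.009 0 0 1"}}

```text
time: 11.12
tool_pos: [561.3, 57.8, 127.8]
tcp_rot: [-180.0, 0.0, 97.2]
ft_force: [-5.4, 0.1, -0.4]
finger_gap: 22.6
grip_force: 99.8
```

>>> {"name": "apply_moves", "arguments": {"series": "0 0 0 0 1;0 -0.05 0 0 1;0 -0.008 -0.09 0 1;0 0 -0.1 0 1;-0.06 0 0 0 1"}}

```text
time: 11.53
tool_pos: [549.4, 40.1, 191.2]
tcp_rot: [179.4, -0.0, 97.3]
ft_force: [2.0, -0.4, -0.7]
finger_gap: 22.9
grip_force: 100.4
```

>>> {"name": "apply_moves", "arguments": {"series": "-0.12 0 0 0 1;-0.12 0 0 0 1;-0.12 0 0 0 1;-0.12 0 0 0 1;-0.04 0 0 0 1"}}

```text
time: 11.95
tool_pos: [566.2, -122.0, 184.6]
tcp_rot: [179.9, 0.2, 97.0]
ft_force: [-0.2, 0.1, -3.0]
finger_gap: 22.9
grip_force: 100.1
```

>>> {"name": "apply_moves", "arguments": {"series": "0 0 0 0 1;0 0 0 0 1"}}

```text
time: 12.12
tool_pos: [565.7, -117.5, 184.3]
tcp_rot: [180.0, -0.0, 97.1]
ft_force: [0.8, 0.6, -2.9]
finger_gap: 23.1
grip_force: 100.2
```

```bash
python3 -c "
from h import *
look()"
```

```text
mallet face x,y (shaker) [ 12.7 -87.9] z 184.3 yaw 97.1
scene bar dark 286 [ 40.7   2.4 125.8  22.9  88.8] (40, 62) 51 [29.7 51.6] (-62, -40) 63 [25.8 49.5] (62, 100) 68 [30.5 53.2] (-100, -62) 78 [26.5 48.6] 
(-62, -40) 11 [41.2 50.9] (-100, -62) 44 [25.6 47.1]
```

>>> {"name": "apply_moves", "arguments": {"series": "0 0 0.07 0 1;0 0 0.08 0 1;0 0 0.04 0 1;0 0 0 0 1;0 0.03 0 0 1"}}

```text
time: 12.63
tool_pos: [572.9, -114.9, 126.6]
tcp_rot: [-179.8, -0.1, 97.2]
ft_force: [-0.2, 0.7, -2.6]
finger_gap: 22.6
grip_force: 100.2
```

>>> {"name": "apply_moves", "arguments": {"series": "0 0.012 0 0 1;0 0.012 0 0 1;0 0.012 0 0 1;0 0.012 0 0 1;0 0.012 0 0 1"}}

```text
time: 13.05
tool_pos: [592.5, -113.9, 127.9]
tcp_rot: [-180.0, 0.0, 97.2]
ft_force: [-4.9, -1.0, -0.1]
finger_gap: 22.9
grip_force: 100.3
```

>>> {"name": "apply_moves", "arguments": {"series": "0 0 0 0 1;0 -0.05 0 0 1;0 -0.017 -0.09 0 1;0 0 -0.1 0 1;0.06 0 0 0 1"}}

```text
time: 13.47
tool_pos: [573.7, -101.5, 191.5]
tcp_rot: [179.4, 0.3, 97.0]
ft_force: [2.2, -0.9, -0.4]
finger_gap: 22.7
grip_force: 100.6
```

>>> {"name": "apply_moves", "arguments": {"series": "0.12 0 0 0 1;0.12 0 0 0 1;0.12 0 0 0 1;0.12 0 0 0 1;0.04 0 0 0 1"}}

```text
time: 13.88
tool_pos: [550.3, 61.2, 184.7]
tcp_rot: [179.9, -0.1, 97.3]
ft_force: [0.6, -0.7, -3.6]
finger_gap: 22.9
grip_force: 100.4
```

>>> {"name": "apply_moves", "arguments": {"series": "0 0 0 0 1;0 0 0 0 1"}}

```text
time: 14.05
tool_pos: [550.9, 57.1, 184.6]
tcp_rot: [179.9, 0.0, 97.3]
ft_force: [0.1, -0.0, -3.2]
finger_gap: 22.7
grip_force: 100.4
```

```bash
python3 -c "
from h import *
look()"
```

```text
mallet face x,y (shaker) [19.8 87.1] z 184.6 yaw 97.3
scene bar dark 275 [ 49.7   1.3  22.4 126.7   2.3] (40, 62) 51 [35.2 58. ] (-62, -40) 63 [39.1 62.1] (62, 100) 69 [34.6 57.7] (-100, -62) 76 [41.3 62.9] 
side bar dark 203 [ 48.3   2.1  26.6 127.7   2.3] (40, 62) 35 [34.8 59.6] (-62, -40) 44 [38.3 62.5] (62, 100) 48 [34.2 57.6] (-100, -62) 53 [39.2 62.6]
```

>>> {"name": "apply_moves", "arguments": {"series": "0 0 0.07 0 1;0 0 0.08 0 1;0 0 0.04 0 1;0 0 0 0 1;0 0.04 0 0 1"}}

```text
time: 14.57
tool_pos: [560.5, 56.9, 126.3]
tcp_rot: [-179.8, -0.0, 97.1]
ft_force: [-0.4, -0.0, -2.3]
finger_gap: 22.9
grip_force: 100.4
```

>>> {"name": "apply_moves", "arguments": {"series": "0 0.012 0 0 1;0 0.012 0 0 1;0 0.012 0 0 1;0 0.012 0 0 1;0 0.012 0 0 1"}}

```text
time: 14.98
tool_pos: [580.2, 60.1, 127.7]
tcp_rot: [-180.0, 0.0, 97.2]
ft_force: [-4.4, -0.5, -0.3]
finger_gap: 22.8
grip_force: 100.7
```

>>> {"name": "apply_moves", "arguments": {"series": "0 0 0 0 1;0 -0.05 0 0 1;0 -0.017 -0.09 0 1;0 0 -0.1 0 1;-0.06 0 0 0 1"}}

```text
time: 15.4
tool_pos: [566.0, 42.2, 191.5]
tcp_rot: [179.4, -0.0, 97.3]
ft_force: [1.6, -0.2, -1.1]
finger_gap: 22.8
grip_force: 100.9
```

>>> {"name": "apply_moves", "arguments": {"series": "-0.12 0 0 0 1;-0.12 0 0 0 1;-0.12 0 0 0 1;-0.12 0 0 0 1;-0.04 0 0 0 1"}}

```text
time: 15.82
tool_pos: [582.8, -120.0, 184.7]
tcp_rot: [179.9, 0.2, 97.0]
ft_force: [0.9, 0.4, -3.0]
finger_gap: 22.6
grip_force: 100.6
```

>>> {"name": "apply_moves", "arguments": {"series": "0 0 0 0 1;0 0 0.07 0 1;0 0 0.08 0 1;0 0 0.04 0 1;0 0 0 0 1"}}

```text
time: 16.23
tool_pos: [579.6, -113.3, 123.3]
tcp_rot: [-179.7, -0.2, 97.2]
ft_force: [-0.8, -0.3, -3.6]
finger_gap: 22.9
grip_force: 100.4
```

```bash
python3 -c "
from h import *
look()"
```

```text
mallet face x,y (shaker) [ 27.  -85.4] z 123.3 yaw 97.2
scene bar dark 297 [ 55.9 -22.2 175.9  40.1  78.8] (40, 62) 53 [48.7 72.2] (-62, -40) 63 [46.  68.9] (62, 100) 70 [49.9 72.7] (-100, -62) 80 [25.5 67.1] 
side bar dark 88 [ 49.1 -43.5 145.   43.2  70.9] (-62, -40) 39 [46.9 70. ] (-100, -62) 55 [44.2 66. ]
```

>>> {"name": "apply_moves", "arguments": {"series": "0 0.04 0 0 1;0 0.012 0 0 1;0 0.012 0 0 1;0 0.012 0 0 1;0 0.012 0 0 1"}}

```text
time: 16.75
tool_pos: [608.2, -111.8, 128.0]
tcp_rot: [-180.0, 0.0, 97.2]
ft_force: [-3.8, -1.4, -0.6]
finger_gap: 23.0
grip_force: 100.9
```

>>> {"name": "apply_moves", "arguments": {"series": "0 0.012 0 0 1;0 0 0 0 1;0 -0.05 0 0 1;0 -0.017 -0.09 0 1;0 0 -0.1 0 1"}}

```text
time: 17.17
tool_pos: [589.1, -113.0, 181.3]
tcp_rot: [-179.7, -0.2, 97.2]
ft_force: [1.2, -0.4, -2.1]
finger_gap: 22.9
grip_force: 100.6
```

>>> {"name": "apply_moves", "arguments": {"series": "0.06 0 0 0 1;0.12 0 0 0 1;0.12 0 0 0 1;0.12 0 0 0 1;0.12 0 0 0 1"}}

```text
time: 17.58
tool_pos: [571.9, 48.7, 184.6]
tcp_rot: [179.9, -0.0, 97.1]
ft_force: [1.4, 0.5, -2.3]
finger_gap: 22.9
grip_force: 100.7
```

>>> {"name": "apply_moves", "arguments": {"series": "0.04 0 0 0 1;0 0 0 0 1;0 0 0 0 1"}}

```text
time: 17.83
tool_pos: [570.5, 59.6, 184.5]
tcp_rot: [179.9, 0.0, 97.3]
ft_force: [0.9, -0.9, -3.7]
finger_gap: 23.0
grip_force: 100.6
```

```bash
python3 -c "
from h import *
look()"
```

```text
mallet face x,y (shaker) [39.5 87.2] z 184.5 yaw 97.3
scene bar dark 292 [ 69.    2.5  22.6 126.6   2.1] (40, 62) 56 [55.6 77.8] (-62, -40) 61 [58.4 81.7] (62, 100) 69 [54.3 76.3] (-100, -62) 84 [59.7 82. ] 
side bar dark 207 [ 67.6   1.6  25.7 124.5   1.9] (40, 62) 32 [55.1 77.2] (-62, -40) 46 [58. 81.] (62, 100) 52 [54.6 77.8] (-100, -62) 58 [59.4 81.6]
```

>>> {"name": "apply_moves", "arguments": {"series": "0 0 0.07 0 1;0 0 0.08 0 1;0 0 0.04 0 1;0 0 0 0 1;0 0.04 0 0 1"}}

```text
time: 18.35
tool_pos: [580.1, 59.4, 126.3]
tcp_rot: [-179.8, -0.0, 97.1]
ft_force: [0.6, -0.5, -2.3]
finger_gap: 23.1
grip_force: 100.6
```

>>> {"name": "apply_moves", "arguments": {"series": "0 0.012 0 0 1;0 0.012 0 0 1;0 0.012 0 0 1;0 0.012 0 0 1;0 0.01 0 0 1"}}

```text
time: 18.77
tool_pos: [599.4, 62.5, 127.7]
tcp_rot: [-180.0, 0.0, 97.2]
ft_force: [-4.6, -0.6, -0.3]
finger_gap: 22.9
grip_force: 101.0
```

>>> {"name": "apply_moves", "arguments": {"series": "0 0 0 0 1;0 -0.05 0 0 1;0 -0.017 -0.09 0 1;0 0 -0.1 0 1;-0.06 0 0 0 1"}}

```text
time: 19.18
tool_pos: [585.1, 44.7, 191.6]
tcp_rot: [179.4, -0.0, 97.3]
ft_force: [1.8, -0.6, -1.2]
finger_gap: 22.8
grip_force: 101.0
```

>>> {"name": "apply_moves", "arguments": {"series": "-0.12 0 0 0 1;-0.12 0 0 0 1;-0.12 0 0 0 1;-0.12 0 0 0 1;-0.04 0 0 0 1"}}

```text
time: 19.6
tool_pos: [601.8, -117.7, 184.7]
tcp_rot: [179.9, 0.2, 97.0]
ft_force: [-0.7, 0.3, -3.3]
finger_gap: 22.9
grip_force: 100.7
```

>>> {"name": "apply_moves", "arguments": {"series": "0 0 0 0 1;0 0 0.07 0 1;0 0 0.08 0 1;0 0 0.04 0 1;0 0 0 0 1"}}

```text
time: 20.02
tool_pos: [598.6, -110.9, 123.1]
tcp_rot: [-179.7, -0.2, 97.2]
ft_force: [0.4, 0.1, -4.1]
finger_gap: 23.2
grip_force: 100.5
```

```bash
python3 -c "
from h import *
look()"
```

```text
mallet face x,y (shaker) [ 46.2 -85.4] z 123.1 yaw 97.2
scene bar dark 298 [ 73.4 -23.7 177.2  42.4  78. ] (40, 62) 55 [67.1 90.6] (-62, -40) 62 [65.4 87.6] (62, 100) 61 [69.1 90.9] (-100, -62) 76 [49.5 86.9] 
side bar dark 87 [ 64.3 -45.2 153.1  49.6  64.5] (-62, -40) 39 [64.2 88.6] (-100, -62) 50 [63.3 85.6]
```

>>> {"name": "apply_moves", "arguments": {"series": "0 0.03 0 0 1;0 0.01 0 0 1;0 0.01 0 0 1;0 0.01 0 0 1;0 0.01 0 0 1"}}

```text
time: 20.53
tool_pos: [621.8, -110.1, 127.9]
tcp_rot: [-180.0, 0.0, 97.2]
ft_force: [-3.4, -0.8, -0.9]
finger_gap: 23.0
grip_force: 101.0
```

>>> {"name": "apply_moves", "arguments": {"series": "0 0.004 0 0 1;0 0.003 0 0 1;0 0 0 0 1;0 0 0 0 1"}}

```text
time: 20.87
tool_pos: [623.8, -109.8, 127.2]
tcp_rot: [-180.0, -0.0, 97.2]
ft_force: [-3.6, -1.2, -0.6]
finger_gap: 23.1
grip_force: 101.0
```

```bash
python3 -c "
from h import *
look()"
```

```text
mallet face x,y (shaker) [ 71.4 -87.5] z 127.2 yaw 97.2
scene bar dark 299 [ 82.7 -16.4 164.1  24.1  89. ] (40, 62) 54 [70.7 93.1] (-62, -40) 55 [70.8 92.6] (62, 100) 72 [70.4 92.6] (-100, -62) 86 [69.6 93.5] 
side bar dark 46 [ 60.6 -35.5 191.7  76.3  58.1] (40, 62) 11 [69.4 80.5] (-62, -40) 22 [80.  94.3] (-100, -62) 27 [-10.   92.5]
```

>>> {"name": "apply_moves", "arguments": {"series": "0 0.003 0 0 1;0 0.003 0 0 1;0 0 0 0 1"}}

```text
time: 21.22
tool_pos: [625.8, -109.5, 127.2]
tcp_rot: [-180.0, -0.0, 97.2]
ft_force: [-4.1, -0.7, -3.0]
finger_gap: 22.9
grip_force: 100.9
```

>>> {"name": "apply_moves", "arguments": {"series": "0 0.003 0 0 1;0 0 0 0 1"}}

```text
time: 21.38
tool_pos: [626.4, -109.4, 127.2]
tcp_rot: [-180.0, -0.0, 97.2]
ft_force: [-5.1, 0.0, -0.0]
finger_gap: 23.0
grip_force: 101.0
```

>>> {"name": "apply_moves", "arguments": {"series": "0 -0.05 0 0 1;0 -0.017 -0.09 0 1;0 0 -0.1 0 1;0.06 0 0 0 1;0.12 0 0 0 1"}}

```text
time: 21.8
tool_pos: [603.0, -61.3, 188.0]
tcp_rot: [179.5, 0.2, 96.9]
ft_force: [1.5, 1.5, -4.3]
finger_gap: 22.9
grip_force: 100.7
```

>>> {"name": "apply_moves", "arguments": {"series": "0.12 0 0 0 1;0.12 0 0 0 1;0.12 0 0 0 1;0.04 0 0 0 1;0 0 0 0 1"}}

```text
time: 22.22
tool_pos: [585.3, 64.7, 184.7]
tcp_rot: [179.9, -0.1, 97.4]
ft_force: [0.6, -0.8, -3.4]
finger_gap: 23.0
grip_force: 100.7
```

>>> {"name": "apply_moves", "arguments": {"series": "0 0 0.07 0 1;0 0 0.08 0 1;0 0 0.04 0 1;0 0.02 0 0 1;0 0.015 0 0 1"}}

```text
time: 22.63
tool_pos: [595.5, 61.5, 126.8]
tcp_rot: [-179.9, -0.0, 97.1]
ft_force: [-0.5, 1.4, -2.5]
finger_gap: 23.1
grip_force: 100.6
```

>>> {"name": "apply_moves", "arguments": {"series": "0 0.01 0 0 1;0 0.008 0 0 1;0 0.005 0 0 1;0 0.005 0 0 1;0 0 0 0 1"}}

```text
time: 23.05
tool_pos: [604.1, 63.1, 127.8]
tcp_rot: [180.0, 0.0, 97.2]
ft_force: [-2.4, -0.2, -1.2]
finger_gap: 23.2
grip_force: 100.8
```

```bash
python3 -c "
from h import *
look()"
```

```text
mallet face x,y (shaker) [73.3 86.5] z 127.8 yaw 97.2
scene bar dark 338 [ 74.2  21.7  82.1 156.8  32.9] (40, 62) 60 [36.  95.6] (-62, -40) 61 [73.3 96. ] (62, 100) 103 [ 3.7 95. ] (-100, -62) 78 [73.6 95.7] 
side bar dark 253 [ 65.2  31.5  84.2 184.1  31.5] (40, 62) 39 [73.1 98. ] (-62, -40) 43 [72.3 97.1] (62, 100) 74 [-6.2 94.9] (-100, -62) 46 [72.4 95. ]
```

Left is near 73 and right near 73.5. I'll creep the left end to the stop, watching the force.

>>> {"name": "apply_moves", "arguments": {"series": "0 0.003 0 0 1;0 0.003 0 0 1;0 0 0 0 1"}}

```text
time: 23.4
tool_pos: [605.0, 63.4, 127.2]
tcp_rot: [-179.9, -0.0, 97.2]
ft_force: [-5.3, -0.4, -1.1]
finger_gap: 23.0
grip_force: 101.0
```

>>> {"name": "apply_moves", "arguments": {"series": "0 0.003 0 0 1;0 0.003 0 0 1;0 0 0 0 1"}}

```text
time: 23.65
tool_pos: [605.3, 63.5, 126.7]
tcp_rot: [-179.7, -0.0, 97.2]
ft_force: [-10.9, -1.1, 2.3]
finger_gap: 23.0
grip_force: 101.4
```

```bash
python3 -c "
from h import *
look()"
```

```text
mallet face x,y (shaker) [74.5 86.7] z 126.7 yaw 97.2
scene bar dark 337 [ 74.6  19.8  78.9 156.9  31.4] (40, 62) 51 [72.7 96.4] (-62, -40) 65 [73.  96.6] (62, 100) 114 [ 4.9 95.6] (-100, -62) 80 [73.7 96.9] 
side bar dark 247 [ 61.8  34.7  80.  187.6  31.8] (40, 62) 31 [73.3 95.8] (-62, -40) 38 [73.1 97.3] (62, 100) 71 [-6.9 94.7] (-100, -62) 52 [74.  95.6]
```

The left end is at its stop: the force rose to 11 N and the motion stalled. Next, a confirming push on the right.

>>> {"name": "apply_moves", "arguments": {"series": "0 -0.05 0 0 1;0 -0.025 -0.09 0 1;0 0 -0.1 0 1;-0.06 0 0 0 1;-0.12 0 0 0 1"}}

```text
time: 24.17
tool_pos: [594.1, 10.1, 188.0]
tcp_rot: [179.6, -0.0, 97.4]
ft_force: [1.0, 0.2, -4.0]
finger_gap: 23.3
grip_force: 100.7
```

>>> {"name": "apply_moves", "arguments": {"series": "-0.12 0 0 0 1;-0.12 0 0 0 1;-0.12 0 0 0 1;-0.04 0 0 0 1;0 0 0 0 1"}}

```text
time: 24.58
tool_pos: [607.2, -115.5, 184.2]
tcp_rot: [179.9, 0.1, 96.9]
ft_force: [0.3, 0.3, -3.1]
finger_gap: 22.9
grip_force: 100.7
```

>>> {"name": "apply_moves", "arguments": {"series": "0 0 0.07 0 1;0 0 0.08 0 1;0 0 0.04 0 1;0 0.02 0 0 1;0 0.02 0 0 1"}}

```text
time: 25.0
tool_pos: [618.4, -109.3, 126.7]
tcp_rot: [-179.9, -0.1, 97.2]
ft_force: [0.5, 0.5, -2.5]
finger_gap: 23.1
grip_force: 100.5
```

>>> {"name": "apply_moves", "arguments": {"series": "0 0.012 0 0 1;0 0.008 0 0 1;0 0.005 0 0 1;0 0.004 0 0 1;0 0 0 0 1"}}

```text
time: 25.42
tool_pos: [626.8, -109.5, 128.0]
tcp_rot: [-179.9, 0.0, 97.2]
ft_force: [-5.7, -1.0, -0.7]
finger_gap: 22.9
grip_force: 101.0
```

```bash
python3 -c "
from h import *
look()"
```

```text
mallet face x,y (shaker) [ 74.4 -87.5] z 128.0 yaw 97.2
scene bar dark 305 [ 85.5 -18.6 168.2  24.2  89.2] (40, 62) 59 [72.9 96.3] (-62, -40) 61 [73.7 96.9] (62, 100) 66 [73.2 95.5] (-100, -62) 83 [72.8 96.5] 
side bar dark 41 [ 66.2 -33.3 192.3  74.7  59.1] (-62, -40) 18 [86.6 97.7] (62, 100) 12 [74.1 86. ] (-100, -62) 23 [-7.2 94.5]
```

>>> {"name": "apply_moves", "arguments": {"series": "0 0.003 0 0 1;0 0.003 0 0 1;0 0 0 0 1"}}

```text
time: 25.77
tool_pos: [627.1, -109.5, 127.8]
tcp_rot: [-179.8, 0.0, 97.2]
ft_force: [-10.5, -1.9, 3.0]
finger_gap: 23.0
grip_force: 101.4
```

>>> {"name": "apply_moves", "arguments": {"series": "0 0.003 0 0 1;0 0 0 0 1"}}

```text
time: 25.93
tool_pos: [627.4, -109.5, 127.7]
tcp_rot: [-179.7, -0.0, 97.1]
ft_force: [-14.0, -1.5, 4.1]
finger_gap: 22.5
grip_force: 101.6
```

Both ends are at the stops: right stalled at 14 N, left at 11 N. I'll retreat, lift, and look.

>>> {"name": "apply_moves", "arguments": {"series": "0 -0.03 0 0 1;0 -0.08 0 0 1;0 0 -0.09 0 1;0 0 -0.12 0 1;0 0 0 0 1"}}

```text
time: 26.35
tool_pos: [600.7, -114.1, 199.1]
tcp_rot: [179.4, 0.3, 97.1]
ft_force: [2.6, -0.1, 0.6]
finger_gap: 22.6
grip_force: 101.2
```

>>> {"name": "apply_moves", "arguments": {"series": "0 0 0 0 1;0 0 0 0 1"}}

```text
time: 26.52
tool_pos: [597.9, -113.2, 191.1]
tcp_rot: [179.9, 0.0, 97.2]
ft_force: [-1.0, -0.5, -3.3]
finger_gap: 22.8
grip_force: 101.2
```

```bash
python3 -c "
from h import *
look(); go(462.5,-307,190,149.3)
for n in('scene','side'):
    P=cloud(snapshot(n)).reshape(-1,3)
    x,y=w2s(P[:,0],P[:,1])
    for c in((-30,33),(-33.5,-26)):
        q=np.c_[x,y][(np.hypot(x-c[0],y-c[1])<32)&(P[:,2]>122)&(P[:,2]<129)]
        if len(q)>9: print('beaker',len(q),cv2.minEnclosingCircle(q.astype(np.float32)))
    rects(P,[(3,9.5)],(462,-308),72)
"
```

```text
mallet face x,y (shaker) [ 45.2 -87.6] z 191.1 yaw 97.2
scene bar dark 298 [ 85.5   3.5  23.1 124.9   0.4] (40, 62) 54 [73.1 96.1] (-62, -40) 68 [73.5 96.1] (62, 100) 76 [73.7 95.6] (-100, -62) 85 [73.8 95.9] 
side bar dark 33 [ 93.4 -22.   83.9  21.2  77.5] (-62, -40) 29 [75.6 97.4] (-100, -62) 47 [73.8 95.2] 
t 26.62 pos [ 596.6 -112.8  189. ] rot [-179.9   -0.    97.2] F [-0.4  0.1 -4.2] gap 23.0 grip 101
8 rows of [-0.0733 -0.0655 -0.0004] twist -0.0569 total mm [-175.9 -157.3   -0.9] yaw 52.1
3 9.5 1170 med [ 462.  -312.5    6. ] rect [ 462.1 -311.3  130.9  135.6   76.8]
beaker 51 ((-29.728500366210938, 35.287925720214844), 23.705692291259766)
beaker 45 ((-33.70737838745117, -24.404953002929688), 22.851154327392578)
3 9.5 1144 med [ 461.  -310.7    5.8] rect [ 465.8 -310.2  138.3  134.    47.4]
```

>>> {"name": "apply_moves", "arguments": {"series": "-0.06 -0.055 0 0 1;-0.1 -0.09 0 0 1;-0.1 -0.09 0 0 1;-0.1 -0.09 0 0 1;-0.1 -0.09 0 0 1"}}

```text
time: 27.13
tool_pos: [489.3, -266.2, 189.2]
tcp_rot: [-179.9, -0.1, 97.2]
ft_force: [0.5, -0.6, -3.4]
finger_gap: 22.9
grip_force: 100.8
```

>>> {"name": "apply_moves", "arguments": {"series": "-0.08 -0.07 0 0 1;-0.045 -0.04 0 0 1;0 0 0 -0.06 1;0 0 0 -0.06 1;0 0 0 -0.06 1"}}

```text
time: 27.55
tool_pos: [462.0, -307.1, 189.2]
tcp_rot: [-180.0, -0.1, 118.0]
ft_force: [0.1, 0.3, -2.9]
finger_gap: 22.8
grip_force: 100.8
```

>>> {"name": "apply_moves", "arguments": {"series": "0 0 0 -0.06 1;0 0 0 -0.06 1;0 0 0 -0.06 1;0 0 0 -0.06 1;0 0 0 -0.035 1"}}

```text
time: 27.97
tool_pos: [462.4, -306.5, 189.2]
tcp_rot: [180.0, -0.1, 149.7]
ft_force: [0.7, -0.1, -2.0]
finger_gap: 22.7
grip_force: 100.8
```

>>> {"name": "apply_moves", "arguments": {"series": "0 0 0 0 1;0 0 0 0 1;0 0 0 0 1"}}

```text
time: 28.22
tool_pos: [462.6, -306.6, 189.7]
tcp_rot: [180.0, -0.1, 149.2]
ft_force: [-0.5, -0.6, -2.2]
finger_gap: 22.7
grip_force: 100.8
```

```bash
python3 -c "
from h import *
go(462,-308,41,149.3)
w,L,W=wristcloud()
f=w['frame'].min(-1)
m=(f>110)&(abs(W[...,2]-6)<5)&(np.hypot(W[...,0]-462,W[...,1]+308)<80)
q=W[m]; print(len(q),q.min(0).round(),q.max(0).round(),cv2.minAreaRect(np.ascontiguousarray(q[:,:2].astype(np.float32))))
"
```

```text
t 28.22 pos [ 462.6 -306.6  189.7] rot [ 1.800e+02 -1.000e-01  1.492e+02] F [-0.5 -0.6 -2.2] gap 22.7 grip 101
4 rows of [-0.0003 -0.0012  0.124 ] twist -0.0003 total mm [ -0.3  -1.5 148.7] yaw 0.1
4162 [ 395. -368.    2.] [ 506. -248.    8.] ((461.1601867675781, -307.88665771484375), (109.57710266113281, 89.6063232421875), 20.93162727355957)
```

>>> {"name": "apply_moves", "arguments": {"series": "0 -0.005 0.08 0 1;0 0 0.12 0 1;0 0 0.12 0 1;0 0 0.1 0 1;0 0 0.045 0 1"}}

```text
time: 28.68
tool_pos: [459.3, -305.9, 45.5]
tcp_rot: [179.9, -0.4, 149.2]
ft_force: [-0.5, 0.1, -3.9]
finger_gap: 23.2
grip_force: 100.8
```

>>> {"name": "apply_moves", "arguments": {"series": "0 0 0 0 1;0 0 0 0 1;0 0 0 0 1;0 0 0.012 0 1;0 0 0.008 0 1"}}

```text
time: 29.1
tool_pos: [463.4, -309.2, 46.7]
tcp_rot: [-180.0, 0.2, 149.3]
ft_force: [-0.0, 1.2, -3.4]
finger_gap: 22.7
grip_force: 100.8
```

>>> {"name": "apply_moves", "arguments": {"series": "0 0 0 0 1;0 0 0 0 1"}}

```text
time: 29.27
tool_pos: [462.2, -308.3, 45.3]
tcp_rot: [-180.0, 0.0, 149.3]
ft_force: [-0.2, -0.3, -2.5]
finger_gap: 22.7
grip_force: 100.8
```

>>> {"name": "apply_moves", "arguments": {"series": "0 0 0.006 0 1;0 0 0.005 0 1;0 0 0 0 1;0 0 0 0 1"}}

```text
time: 29.6
tool_pos: [461.9, -308.0, 41.3]
tcp_rot: [180.0, -0.0, 149.3]
ft_force: [-0.9, -0.9, -3.4]
finger_gap: 22.9
grip_force: 100.8
```

>>> {"name": "apply_moves", "arguments": {"series": "0 0 0.004 0 1;0 0 0 0 1;0 0 0 0 1"}}

```text
time: 29.85
tool_pos: [462.4, -308.3, 40.8]
tcp_rot: [180.0, 0.1, 149.3]
ft_force: [-0.9, 0.4, 1.8]
finger_gap: 23.0
grip_force: 101.0
```

Touchdown: the vertical force went from -3 to +2 N. Releasing and backing straight up.

>>> {"name": "apply_moves", "arguments": {"series": "0 0 0 0 0.2;0 0 0 0 -0.2;0 0 0 0 -1;0 0 0 0 -1;0 0 0 0 -1"}}

```text
time: 30.27
tool_pos: [462.0, -308.2, 40.3]
tcp_rot: [-180.0, 0.0, 149.3]
ft_force: [-0.1, -0.4, -0.0]
finger_gap: 80.3
grip_force: 0.0
```

>>> {"name": "apply_moves", "arguments": {"series": "0 0 0 0 -1;0 0 0 0 -1;0 0 0 0 -1;0 0 0 0 -1;0 0 -0.05 0 -1"}}

```text
time: 30.68
tool_pos: [460.0, -306.5, 52.3]
tcp_rot: [180.0, -0.3, 149.3]
ft_force: [-0.1, -0.4, 0.6]
finger_gap: 85.3
grip_force: 0.0
```

>>> {"name": "apply_moves", "arguments": {"series": "0 0 -0.1 0 -1;0 0 -0.12 0 -1;0 0 -0.12 0 -1;0 0 -0.12 0 -1;0 0 0 0 -1"}}

```text
time: 31.1
tool_pos: [465.5, -310.8, 202.7]
tcp_rot: [-179.9, 0.7, 149.3]
ft_force: [2.2, -0.1, 0.8]
finger_gap: 85.7
grip_force: 0.0
```

>>> {"name": "apply_moves", "arguments": {"series": "0 0 0 0 -1;0 0 0 0 -1;0 0 0 0 -1"}}

```text
time: 31.35
tool_pos: [461.2, -307.5, 191.4]
tcp_rot: [180.0, -0.2, 149.3]
ft_force: [-0.4, 0.6, 0.2]
finger_gap: 85.1
grip_force: 0.0
```

```bash
python3 -c "
from h import *
look()
w,L,W=wristcloud(); rects(W,[(112,121),(45,56)],(462,-308),60)
P=cloud(snapshot('scene')); rects(P,[(112,121),(45,56)],(462,-308),60)
P=cloud(snapshot('side')).reshape(-1,3); q=P[(np.hypot(P[:,0]-636,P[:,1]+302)<45)&(P[:,2]>20)&(P[:,2]<75)]; print('bottle front',np.median(q,0),'(mallet check ok?)')
"
```

```text
mallet face x,y (shaker) [-114.6 -263.4] z 191.4 yaw 149.3
scene bar dark 296 [8.580e+01 2.900e+00 2.290e+01 1.253e+02 1.000e-01] (40, 62) 52 [72.6 96.1] (-62, -40) 65 [73.  96.6] (62, 100) 80 [73.8 95.1] (-100, -62) 82 [74.  96.5] 
side bar dark 203 [ 84.2   2.7 129.3  25.7  89.8] (40, 62) 36 [72.7 96.7] (-62, -40) 43 [73.3 96.6] (62, 100) 23 [81.9 95.7] (-100, -62) 51 [72.1 94.7] 
112 121 548 med [ 460.9 -307.7  115.3] rect [ 461.3 -307.8   22.7   23.2   59.1]
45 56 1669 med [ 457.2 -301.5   50.1] rect [ 461.1 -307.9   80.2   40.8   59.2]
112 121 85 med [ 462.9 -311.3  115.6] rect [ 462.4 -310.5   23.9   23.8   56.1]
45 56 354 med [ 467.  -316.9   50.4] rect [ 462.8 -310.4   79.5   42.2   59.2]
bottle front [ 619.14630286 -327.15937449   48.9251354 ] (mallet check ok?)
```

The mallet stands upright on the mat's centre, and the bar is square and home.

```bash
python3 -c "
from bench import hand_in
print(hand_in())"
```

```text
the job is handed in; nothing more can be done
None
```

The job is handed in at about 31 s of the 72 s allowed: both ends of the bar rest against the far stops, the beakers measured unmoved mid-job, the bottle was kept clear of, and the mallet stands upright on its mat, let go. My first grasp missed because the fingertips sit about 37 mm behind the reported TCP. It pressed briefly on the handle top, nudged the mallet 2–3 mm, and I re-grasped.

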